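# Ready the craft wax warmer

## Robot

A 6-joint arm with a two-finger parallel gripper is mounted at the origin on the work surface. World frame = base frame: x ahead of the robot, y to its left, z up, the work surface at z = 0. Lengths are in m, angles in rad, forces in N, time in s.
With the tool pointing down it reaches from about 0.375 to 0.9 m from the base axis. Payload 3.1 kg.
Tool frame: the origin (TCP) lies midway between the tips of the shut fingers; the grasp point (between the pads) lies 19 mm behind it; z points along the fingers, y is the line along which they close (so a half turn about z gives the same grasp; the last joint's range is limited). The gripper opens to 85 mm and grips with 20 to 120 N. Pads are 22 mm wide; open, the fingers measure 114 mm over their backs; the gripper's body (76 mm by 85 mm) begins 54 mm behind the grasp point. The pads swing forward as they close: fully open they stand 13 mm farther back than shut.
Start: joints at [-1.379, 0.527, 1.433, -0, 1.181, -0.178], TCP at [0.226, -0.583, 0.231] pointing down, gripper open.
Joint ranges: [-3.08, 3.08], [-0.75, 2.2], [0.22, 2.44], [-1.43, 4.57], [0, 2.65], [-2.85, 2.85]. Speed limits (rad/s): [2.79, 2.79, 3.14, 3.14, 3.14, 3.14].

## Interface

Orientations are given as a unit quaternion [x, y, z, w].
In Python, from station import manip gives the robot as it stands. The module is installed in compiled form; this text tells all that it offers.
- The arm moves only by the tool apply_moves, never from a script. Its arguments are lists of equal length, an entry for each row: "claw": the gripper's target within -1 to 1 (fully open at 1, half-way at 0, shut at -1); "travel": the shift along the tool's x, y, z scaled (see below), a list of three; "turn": the turn, a rotation vector about the tool's x, y, z scaled (see below), a list of three. In form: {"claw": [claw, ...], "travel": [[dx, dy, dz], ...], "turn": [[rx, ry, rz], ...]}. A call has 1 to 5 rows; each row is the pose to reach, as a shift and turn from the pose commanded when the call began, along the tool's axes at that moment, turning the shorter way round; what a row does not reach only later rows make up. The controller multiplies each number of a shift by 800 mm and each number of a turn by 180 degrees. A row lasts 1/12 s, in which the tool goes at most 41.7 mm and 7.16 degrees, less where a joint would pass 70% of its speed; a pose out of reach is approached as far as the arm can. A call with a number of a shift or a turn outside -1 to 1 is refused whole. A call with a gripper value outside its range is refused whole. The fingers move at their own pace and stop on an object; "newtons" is the grip in N (left out, the last holds). Time passes only in rows, so rows that repeat a pose let the fingers close. It gives the time, the measured TCP pose, the force, the opening and the grip force at its end, in the units of the state.
- manip.sense(): the state, without advancing time (a new reading comes with each control period).
- manip.snapshot(name): name is "side" or "top" or "wrist"; returns a dict with "pixels" (400x640x3 uint8, red, green, blue), "depth" (400x640 float32, m along the optical axis (not along the pixel's ray), 0 where there is no reading), "intrinsics" (3x3 intrinsics, pixels), "R" (3x3) and "t" (3): a world point X has camera coordinates R X + t. Camera axes: x right, y down, z forward; pixel columns grow to the right and rows downward; lengths in m; the calibration is good to about 2 mm. A picture is of the moment at which its call begins.
- manip.sign_off(): hands the job in; it is judged then, once.
The state is a dict: "t": time; "q": joint angles; "qd": joint speeds; "tau": joint torques, N m; "tcp_pos": TCP position; "tool_rot": TCP orientation; "force": force on the tool from outside, world axes, zero at the start; "ft_torque": the same for the moment, N m; "finger_gap": opening from 0.0 (shut) to 1.0 (fully open); "gripper_force": force on a finger pad.
Only numpy, scipy, OpenCV 4.12 (cv2) and the standard library are available. Lean on these libraries where they do the work, as an engineer would, in place of code of your own. Each camera call takes 0.05 s, during which the arm holds its last target. There are 200 camera calls.

## Task

Get the wax warmer on the desk ready and switch it on: drop every wax tablet into the deep wax pot, close it fully with whichever of the three look-alike lids fits its rim, and swing the handle of every pan and the pot inward so it points straight back across the warmer, each still standing on its ring. Only when all that is done, press the treadle switch down to its stop, hold it a moment and let it come up again. Leave the pencil cup, eraser, sharpener and dish alone.

Things in the scene. Friction and masses are not known exactly. Their poses are not given: they have to be found in the camera images.
- warmer: fixed flat grey wax warmer, 250 (x) by 470 (y) mm, top face 30 mm above the desk, three ring marks in a row near its front edge. Origin: centre of its underside; its own +x points inward, from the rings across the plate to its back edge, away from the robot; y along the row
- ring_1 (a point): centre of the leftmost ring mark (seen from the robot), on the warmer's top face; rings are 160 mm apart and 94 mm in diameter
- ring_2 (a point): centre of the middle ring mark (seen from the robot), on the warmer's top face; rings are 160 mm apart and 94 mm in diameter
- ring_3 (a point): centre of the rightmost ring mark (seen from the robot), on the warmer's top face; rings are 160 mm apart and 94 mm in diameter
- pot_a: deep aluminium wax pot, 60 mm high, 3 mm wall, 60 to 76 mm across, 0.3 kg; black flat handle bar (16 mm wide, 10 thick, centre 40 mm above the base) along the pot's own +x, ending 105 mm from its axis. pot_a, pot_b, pot_c differ only in rim diameter; exactly one is present, the others read None. Origin: centre of its underside, z up
- pot_b: deep aluminium wax pot, 60 mm high, 3 mm wall, 60 to 76 mm across, 0.3 kg; black flat handle bar (16 mm wide, 10 thick, centre 40 mm above the base) along the pot's own +x, ending 105 mm from its axis. pot_a, pot_b, pot_c differ only in rim diameter; exactly one is present, the others read None. Origin: centre of its underside, z up
- pot_c: deep aluminium wax pot, 60 mm high, 3 mm wall, 60 to 76 mm across, 0.3 kg; black flat handle bar (16 mm wide, 10 thick, centre 40 mm above the base) along the pot's own +x, ending 105 mm from its axis. pot_a, pot_b, pot_c differ only in rim diameter; exactly one is present, the others read None. Origin: centre of its underside, z up
- milk_pan: aluminium milk pan, 72 mm across, 45 mm high, same handle along its own +x (bar centre 38 mm above its base, ending 105 mm from the axis), about 0.24 kg; may be absent (None). Origin: centre of its underside
- skillet: dark steel small skillet, 90 mm across, 30 mm high, same handle along its own +x (bar centre 24 mm above its base, ending 105 mm from the axis), about 0.3 kg; may be absent (None). Origin: centre of its underside
- warmer_back (a point): middle of the warmer's back edge (away from the robot), on its top face, 160 mm inward of the row of rings
- lid_a: grey plastic lid, 86 mm disc with a round knob 22 mm in diameter; lies rim side down. Above its origin (centre of its lowest face): disc underside 8 mm, disc top 12, knob top 40. Plug and tabs under the disc form a groove that takes one rim size only (1.8 mm play all round); which pot version it fits must be tried. Fitting: sinks to 52 mm above the pot's origin; wrong: stays 8 mm higher or tilted
- lid_b: grey plastic lid, 86 mm disc with a round knob 22 mm in diameter; lies rim side down. Above its origin (centre of its lowest face): disc underside 8 mm, disc top 12, knob top 40. Plug and tabs under the disc form a groove that takes one rim size only (1.8 mm play all round); which pot version it fits must be tried. Fitting: sinks to 52 mm above the pot's origin; wrong: stays 8 mm higher or tilted
- lid_c: grey plastic lid, 86 mm disc with a round knob 22 mm in diameter; lies rim side down. Above its origin (centre of its lowest face): disc underside 8 mm, disc top 12, knob top 40. Plug and tabs under the disc form a groove that takes one rim size only (1.8 mm play all round); which pot version it fits must be tried. Fitting: sinks to 52 mm above the pot's origin; wrong: stays 8 mm higher or tilted
- lid_mat: thin fixed cork mat, 330 by 110 by 3 mm, on the left of the warmer, on which the lids lie in a row along its x, 100 mm apart. Origin: centre of its underside
- tablet_1: honey-coloured wax tablet, rigid disc 24 mm in diameter, 14 mm high, 15 g, lying flat on the desk near the treadle; may be absent (None). Origin: centre of its underside
- tablet_2: honey-coloured wax tablet, rigid disc 24 mm in diameter, 14 mm high, 15 g, lying flat on the desk near the treadle; may be absent (None). Origin: centre of its underside
- tablet_3: honey-coloured wax tablet, rigid disc 24 mm in diameter, 14 mm high, 15 g, lying flat on the desk near the treadle; may be absent (None). Origin: centre of its underside
- treadle (a joint): hinged spring pedal plate (44 mm wide, 93 mm long) of the warmer's treadle switch, right of the warmer: 0 rad up at rest, 0.2 rad down on its stop; springs back up by itself. About 3 N at its pad starts it, 8 N holds it on the stop
- treadle_pad (a point): centre of the rubber pad's top near the free end of the treadle, 75 mm from the hinge, about 53 mm above the desk at rest; it goes down about 15 mm to the stop. Press here straight down
- pencil_cup: matte black plastic pencil cup, 76 mm across, 100 mm high, beyond the warmer; a bystander. Origin: centre of its underside
- eraser: pink eraser 50 x 22 x 13 mm, between robot and warmer; a bystander. Origin: centre of its underside
- sharpener: chrome pencil sharpener 26 x 16 x 14 mm, between robot and warmer; a bystander. Origin: centre of its underside
- dish: small white ceramic dish, 90 mm across, 25 mm high, beyond the warmer; a bystander. Origin: centre of its underside

How it is judged:
By the outcome, as a careful person would: the job done as asked, in the order asked, and still so for the second after the job is handed in, with the robot touching nothing.
Of pot_a, pot_b, pot_c only 1 to 1 are there at a start; the rules pass over those that are not, and their reading is None.
Of milk_pan, skillet only 1 to 2 are there at a start; the rules pass over those that are not, and their reading is None.
Of tablet_1, tablet_2, tablet_3 only 1 to 3 are there at a start; the rules pass over those that are not, and their reading is None.
At some moment in a run one of milk_pan, skillet may be knocked a few centimetres aside while the robot is not near it.
It also fails if it takes over 210 s, if anything falls off the work surface, if the arm or the gripper's body presses on something with over 40 N, if the wrist force passes 120 N, or if a joint passes its speed limit or range.

## Working session

There is one attempt and no reset: what is moved stays moved. The work goes in short steps, Python scripts to look and compute and a tool call to move; the robot and the scene stay as the last step left them, time stands still between calls to the robot, and variables do not carry over. Pictures are saved under pics/ and viewed, at most 14 in all, crops included, and the job is handed in when it is done.

Besides the shell and the picture viewer there is one more tool, called after "Emit:" as name(argument=value, ...) on one line, values as JSON. apply_moves: Moves the arm, as the interface text tells. Shifts and turns lie within -1 to 1; 1 stands for 800 mm of shift or 180 degrees of turn. Its arguments: {"type":"object","properties":{"claw":{"type":"array","items":{"type":"number"}},"travel":{"type":"array","items":{"type":"array","items":{"type":"number"}}},"turn":{"type":"array","items":{"type":"array","items":{"type":"number"}}},"newtons":{"type":"number"}},"required":["claw","travel","turn"]}

```bash
mkdir -p pics; cat > h.py <<'E'
import numpy as np, cv2
from scipy.spatial.transform import Rotation as Ro
from station import manip
def snap(n,f=None):
    s=manip.snapshot(n)
    if f: cv2.imwrite('pics/'+f,cv2.cvtColor(s['pixels'],cv2.COLOR_RGB2BGR))
    return s
def cloud(s):
    K=s['intrinsics'];d=s['depth'];v,u=np.indices(d.shape)
    c=np.stack([(u-K[0,2])/K[0,0]*d,(v-K[1,2])/K[1,1]*d,d],-1)
    return (c-s['t'])@s['R']
def st():
    s=manip.sense();print('t',round(s['t'],2),'tcp',np.round(s['tcp_pos'],4),'q',np.round(s['tool_rot'],3),'F',np.round(s['force'],1),'gap',round(s['finger_gap'],3),'gf',round(s['gripper_force'],1))
    return s
def go(p,yaw=None):
    """travel/turn numbers to TCP p with tool down, tool y axis (closing) at world angle yaw (deg, mod 180)"""
    s=manip.sense();R=Ro.from_quat(s['tool_rot'])
    tr=R.inv().apply(np.array(p)-s['tcp_pos'])/.8
    cy=R.as_matrix()[:,1]; cur=np.degrees(np.arctan2(cy[1],cy[0]))
    if yaw is None: yaw=cur
    best=None
    for k in (0,180):
        a=np.radians(yaw+k);y=np.array([np.cos(a),np.sin(a),0]);z=np.array([0,0,-1.]);x=np.cross(y,z)
        T=Ro.from_matrix(np.stack([x,y,z],1));rv=(R.inv()*T).as_rotvec()/np.pi
        if best is None or np.linalg.norm(rv)<np.linalg.norm(best): best=rv
    print('travel',np.round(tr,4),'turn',np.round(best,4),'curyaw',round(cur,1),'rows',np.ceil(max(np.linalg.norm(tr)*800/41.7,np.linalg.norm(best)*180/7.16)))
E
python3 - <<'E'
from h import *
s=st();print(s['q'])
for n in('top','side'):
    a=snap(n,n+'0.png');c=cloud(a);np.save(n+'.npy',c);print(n,c[200,320],a['R'],a['t'],a['intrinsics'][0])
E
```

```text
t 0.0 tcp [ 0.2258 -0.582   0.2303] q [ 0.983  0.184 -0.    -0.001] F [ 0.2  0.5 -0.1] gap 0.998 gf 0.0
[-1.37949030e+00  5.28449302e-01  1.43394132e+00 -7.66292456e-06
  1.18139534e+00 -1.78508594e-01]
top [0.54789672 0.01015019 0.03036162] [[ 0.0028277  -0.99999424  0.00187784]
 [-0.98191089 -0.00313207 -0.18931771]
 [ 0.1893225  -0.00130854 -0.98191409]] [0.00452401 0.55735525 1.08455258] [414.61677591   0.         321.43871461]
side [ 0.59571412 -0.03157069  0.03436316] [[-0.8694815  -0.49359789 -0.01905344]
 [-0.37274082  0.68092385 -0.63040224]
 [ 0.32413916 -0.5410211  -0.77603478]] [0.50312029 0.26615221 1.42468727] [513.29556149   0.         319.97243428]
```

View pics/top0.png

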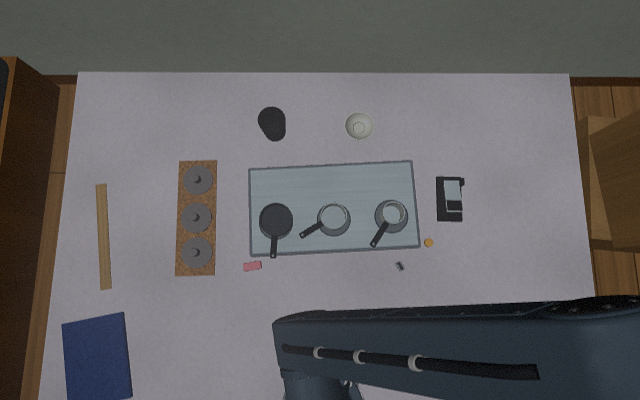

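View pics/side0.png

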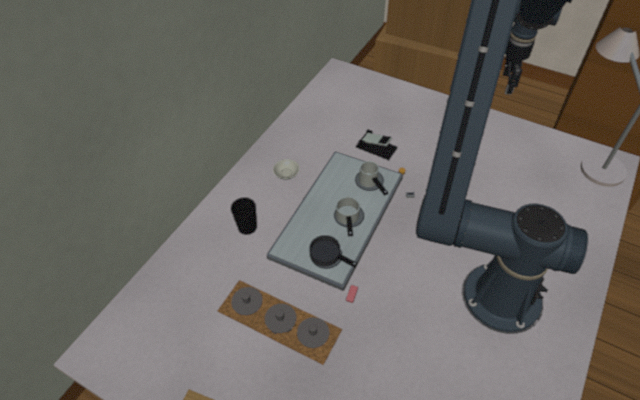

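The top view shows the skillet on ring 1 (276,219), the milk pan on ring 2 (333,219) and the pot on ring 3 (391,215). The lids are at (198,180/217/252), one tablet at (428,242) and the treadle around (450,200). Next I measure positions.

```bash
python3 - <<'E'
from h import *
c=np.load('top.npy');im=cv2.imread('pics/top0.png')
np.set_printoptions(precision=4,suppress=True)
X,Y,Z=c[...,0],c[...,1],c[...,2]
def reg(n,u0,u1,v0,v1,z0,z1):
    m=np.zeros(Z.shape,bool);m[v0:v1,u0:u1]=1;m&=(Z>z0)&(Z<z1)
    p=c[m];
    if len(p)<3: print(n,len(p));return
    r=cv2.minAreaRect((p[:,:2]*1000).astype(np.float32));ci=cv2.minEnclosingCircle((p[:,:2]*1000).astype(np.float32))
    print(n,len(p),'mean',p.mean(0),'z',p[:,2].min(),p[:,2].max(),'rect',np.round(r[0]),np.round(r[1]),round(r[2],1),'circ',np.round(ci[0]),round(ci[1]))
reg('warmer',235,430,150,265,.022,.036)
for i,v in enumerate((180,217,252)):
    reg('lid%d'%i,175,220,v-18,v+18,.011,.022); reg('knob%d'%i,175,220,v-18,v+18,.034,.06)
reg('mat',170,225,150,285,.001,.006)
reg('skillet',250,300,195,260,.044,.09)
reg('milk',295,353,195,245,.06,.09)
reg('pot rim',365,412,190,250,.082,.12)
reg('pot hand',365,412,190,250,.06,.08)
reg('tablet',418,436,232,252,.006,.03)
reg('treadle',430,470,170,230,.012,.08)
print((Z[174:226:3,434:470:3]*1000).astype(int))
big=cv2.resize(im[140:290,160:480],None,fx=2.5,fy=2.5,interpolation=cv2.INTER_CUBIC);cv2.imwrite('pics/crop.png',big)
hsv=cv2.cvtColor(im,cv2.COLOR_BGR2HSV);m=cv2.inRange(hsv,(10,130,120),(25,255,255));n,_,s,ce=cv2.connectedComponentsWithStats(m)
for k in range(1,n):
    if s[k,4]>6:print(ce[k],s[k,4],c[int(ce[k][1]),int(ce[k][0])])
E
```

```text
warmer 13310 mean [ 0.529  -0.0255  0.0305] z 0.02200733278996658 0.035999859626662654 rect [529. -25.] [251. 470.] 3.3 circ [528. -25.] 264
lid0 612 mean [0.6073 0.3595 0.0159] z 0.011037605996838196 0.021614317224254342 rect [608. 358.] [84. 88.] 3.0 circ [602. 355.] 51
knob0 52 mean [0.607  0.359  0.0432] z 0.03518847055727665 0.04853198380508223 rect [608. 360.] [20. 19.] 42.2 circ [608. 360.] 11
lid1 649 mean [0.499  0.3578 0.0158] z 0.011041663789802448 0.02183545867965668 rect [499. 359.] [86. 84.] 63.9 circ [506. 360.] 49
knob1 54 mean [0.499  0.358  0.0426] z 0.0352137333381066 0.04983032757820311 rect [499. 359.] [20. 20.] 88.0 circ [499. 359.] 11
lid2 685 mean [0.4015 0.3508 0.0158] z 0.011031191146257264 0.02177380895254892 rect [402. 351.] [85. 84.] 59.4 circ [400. 355.] 47
knob2 56 mean [0.4015 0.3504 0.0429] z 0.03425445827986369 0.04947074713211839 rect [401. 350.] [19. 20.] 0.1 circ [402. 351.] 11
mat 2984 mean [0.5077 0.3604 0.0032] z 0.0010005340245303935 0.0059995416779098625 rect [509. 362.] [391. 159.] 2.7 circ [509. 359.] 210
skillet 311 mean [0.4578 0.1323 0.0
[... 1286 characters left out ...]
  40   -3    0    0]
 [  -2   10    9    8   47   47   44   43   46   11    2    0]
 [  -3    8   10   11   47   50   50   50   52   43    0    1]
 [   0   10    9    8   52   51   53   49   53   52    0   -2]
 [  -1    7   10    7   52   60   55   54   55   56    2   -1]
 [  -1    7   10   13   50   55   57   56   61   60    0   -1]
 [  -1    9   13    9    8   11   11    9   11   10    0    2]
 [   2    9   11   13    9   10   15    9    9   11    0    1]
 [   0    5   11    9    8   10    6   11    9    8    0    5]
 [1170   -1    5    3   -3    1    0    0    0   -6    0    4]
 [   2    2    0    0    0    3    0   -1    1    2   -1    4]]
[428.3913 242.    ] 46 [ 0.4332 -0.2908  0.0133]
```

View pics/crop.png

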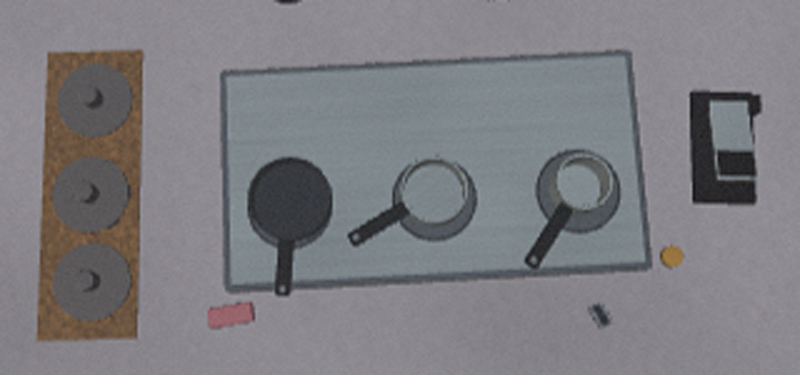

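```bash
python3 - <<'E'
from h import *
go([.434,-.289,.15],3.3)
a=snap('wrist');print(a['R'],a['t'],Ro.from_quat(manip.sense()['tool_rot']).as_matrix(), -a['R'].T@a['t'])
E
```

```text
travel [ 0.375  -0.2473  0.1011] turn [-0.0005 -0.0005 -0.4006] curyaw -68.8 rows 11.0
[[ 0.36153702 -0.9323564  -0.00158996]
 [-0.88280791 -0.34287129  0.3210755 ]
 [-0.29990195 -0.11467705 -0.94705227]] [-0.62364054 -0.04104241  0.38122232] [[ 9.32407867e-01  3.61407631e-01 -3.04879245e-04]
 [ 3.61407630e-01 -9.32406484e-01  1.63526234e-03]
 [ 3.06724905e-04 -1.63491716e-03 -9.99998616e-01]] [ 0.30356589 -0.55181006  0.37322361]
```

Emit:
apply_moves(claw=[0.1,0.1,0.1,0.1,0.1], travel=[[0.1875,-0.1236,0.05],[0.1875,-0.1236,0.05],[0.1875,-0.1236,0.05],[0.1875,-0.1236,0.05],[0.1875,-0.1236,0.05]], turn=[[0,0,0],[0,0,0],[0,0,0],[0,0,0],[0,0,0]], newtons=30)

```text
t: 0.57
tcp_pos: [0.3312, -0.4303, 0.1897]
tool_rot: [0.983, 0.185, -0.0, -0.003]
force: [-0.8, -0.0, 0.5]
finger_gap: 0.55
gripper_force: 0.0
```

Emit:
apply_moves(claw=[0.1,0.1,0.1,0.1,0.1], travel=[[0.1875,-0.1236,0.05],[0.1875,-0.1236,0.05],[0.1875,-0.1236,0.05],[0.1875,-0.1236,0.05],[0.1875,-0.1236,0.05]], turn=[[0,0,0],[0,0,0],[0,0,0],[0,0,0],[0,0,0]])

```text
t: 0.98
tcp_pos: [0.435, -0.2849, 0.15]
tool_rot: [0.983, 0.185, -0.001, -0.002]
force: [0.0, -0.4, 0.5]
finger_gap: 0.549
gripper_force: 0.0
```

Emit:
apply_moves(claw=[0.1,0.1,0.1,0.1,0.1], travel=[[0,0,0],[0,0,0],[0,0,0],[0,0,0],[0,0,0]], turn=[[0,0,-0.1335],[0,0,-0.1335],[0,0,-0.1335],[0,0,-0.1335],[0,0,-0.1335]])

```text
t: 1.4
tcp_pos: [0.4342, -0.2896, 0.1511]
tool_rot: [0.923, 0.385, -0.0, -0.0]
force: [-0.0, 0.3, -0.8]
finger_gap: 0.551
gripper_force: 0.0
```

Emit:
apply_moves(claw=[0.1,0.1,0.1,0.1,0.1], travel=[[0,0,0],[0,0,0],[0,0,0],[0,0,0],[0,0,0]], turn=[[0,0,-0.1335],[0,0,-0.1335],[0,0,-0.1335],[0,0,-0.1335],[0,0,-0.1335]])

```text
t: 1.82
tcp_pos: [0.434, -0.2899, 0.1512]
tool_rot: [0.823, 0.568, -0.0, -0.0]
force: [0.8, 0.0, 0.3]
finger_gap: 0.55
gripper_force: 0.0
```

Emit:
apply_moves(claw=[0.1,0.1,0.1,0.1,0.1], travel=[[0,0,0],[0,0,0],[0,0,0],[0,0,0],[0,0,0]], turn=[[0,0,-0.1335],[0,0,-0.1335],[0,0,-0.1335],[0,0,-0.1335],[0,0,-0.1335]])

```text
t: 2.23
tcp_pos: [0.4341, -0.2899, 0.1512]
tool_rot: [0.687, 0.726, 0.0, -0.0]
force: [-0.0, 1.0, 0.4]
finger_gap: 0.549
gripper_force: 0.0
```

```bash
python3 - <<'E'
from h import *
st()
a=snap('wrist','w1.png');c=cloud(a)
hsv=cv2.cvtColor(a['pixels'],cv2.COLOR_RGB2HSV);m=cv2.inRange(hsv,(10,120,90),(28,255,255))
n,l,s,ce=cv2.connectedComponentsWithStats(m)
for k in range(1,n):
    if s[k,4]>30:
        p=c[(l==k)&(c[...,2]>.008)&(c[...,2]<.02)];print(s[k],ce[k],p.mean(0) if len(p) else 0,cv2.minEnclosingCircle((p[:,:2]*1000).astype(np.float32)) if len(p) else '')
t=snap('top');c=cloud(t)
hsv=cv2.cvtColor(t['pixels'],cv2.COLOR_RGB2HSV);m=cv2.inRange(hsv,(10,130,120),(25,255,255))
n,l,s,ce=cv2.connectedComponentsWithStats(m)
for k in range(1,n):
    if s[k,4]>6:print(ce[k],s[k,4])
E
```

```text
t 2.23 tcp [ 0.4341 -0.2899  0.1512] q [ 0.687  0.726  0.    -0.   ] F [-0.   1.   0.4] gap 0.549 gf 0.0
[310 180  22  23 380] [320.76052632 191.51578947] [ 0.43276669 -0.29143688  0.01394366] ((432.656494140625, -292.1383361816406), 11.232019424438477)
[598.14285714 211.28571429] 7
[600.16666667 216.83333333] 12
[593.33333333 224.44444444] 9
```

View pics/w1.png

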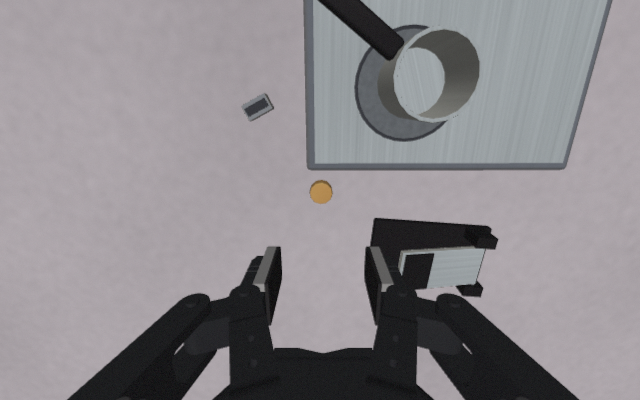

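Emit:
apply_moves(claw=[0.1,0.1,0.1,0.1,0.1], travel=[[-0.0025,-0.0018,0.14],[-0.0025,-0.0018,0.14],[-0.0025,-0.0018,0.185],[-0.0025,-0.0018,0.185],[-0.0025,-0.0018,0.185]], turn=[[0,0,0],[0,0,0],[0,0,0],[0,0,0],[0,0,0]])

```text
t: 2.75
tcp_pos: [0.4317, -0.2911, -0.0003]
tool_rot: [0.688, 0.726, 0.0, -0.003]
force: [-0.3, -0.0, 0.1]
finger_gap: 0.553
gripper_force: 0.0
```

Emit:
apply_moves(claw=[-1,-1,-1,-1,-1], travel=[[0,0,0],[0,0,0],[0,0,0],[0,0,0],[0,0,0]], turn=[[0,0,0],[0,0,0],[0,0,0],[0,0,0],[0,0,0]], newtons=30)

```text
t: 3.17
tcp_pos: [0.4332, -0.2923, 0.0042]
tool_rot: [0.687, 0.727, -0.0, 0.001]
force: [0.2, 0.1, 0.0]
finger_gap: 0.259
gripper_force: 29.4
```

Emit:
apply_moves(claw=[-1,-1,-1,-1,-1], travel=[[0,0,-0.2],[0,0,-0.2],[0,0,-0.2],[0,0,-0.2],[0,0,-0.2]], turn=[[0,0,0],[0,0,0],[0,0,0],[0,0,0],[0,0,0]])

```text
t: 3.58
tcp_pos: [0.4362, -0.2951, 0.1705]
tool_rot: [0.687, 0.727, -0.0, 0.008]
force: [1.0, 0.6, -0.5]
finger_gap: 0.261
gripper_force: 29.5
```

```bash
python3 - <<'E'
from h import *
st()
a=snap('top','t2.png');c=cloud(a);Z=c[...,2]
m=np.zeros(Z.shape,bool);m[185:240,365:412]=1;m&=(Z>.085)&(Z<.11)
p=c[m];print(len(p),p.mean(0),cv2.minEnclosingCircle((p[:,:2]*1000).astype(np.float32)),cv2.fitEllipse((p[:,:2]*1000).astype(np.float32)))
w=snap('wrist','w2.png');c=cloud(w);Z=c[...,2];np.save('w2.npy',c)
m=(Z>.083)&(Z<.1)&(np.hypot(c[...,0]-.505,c[...,1]+.183)<.05);p=c[m]
print(len(p),p.mean(0),p[:,:2].min(0),p[:,:2].max(0),cv2.minEnclosingCircle((p[:,:2]*1000).astype(np.float32)))
E
```

```text
t 3.58 tcp [ 0.4362 -0.2951  0.1705] q [ 0.687  0.727 -0.     0.008] F [ 1.   0.6 -0.5] gap 0.261 gf 29.5
33 [ 0.51976889 -0.20064303  0.08994813] ((513.53466796875, -192.8668212890625), 25.77438735961914) ((476.2257995605469, -150.56260681152344), (82.75352478027344, 143.40782165527344), 40.761932373046875)
1679 [ 0.50761797 -0.18135745  0.08888209] [ 0.47503209 -0.2138696 ] [ 0.5350039  -0.15402471] ((504.9759216308594, -183.88949584960938), 30.118619918823242)
```

Emit:
apply_moves(claw=[-1,-1,-1,-1,-1], travel=[[0.1297,0.0973,0],[0.1297,0.0973,0],[0.1297,0.0973,0],[0.1297,0.0973,0],[0.1297,0.0973,0]], turn=[[0,0,0],[0,0,0],[0,0,0],[0,0,0],[0,0,0]])

```text
t: 4.1
tcp_pos: [0.5044, -0.181, 0.1617]
tool_rot: [0.685, 0.729, -0.0, -0.002]
force: [-0.1, -0.2, 0.6]
finger_gap: 0.261
gripper_force: 29.6
```

Emit:
apply_moves(claw=[-1,-1,-1,-1,-1], travel=[[0,0,0.045],[0,0,0.085],[0,0,0.085],[0,0,0.085],[0,0,0.085]], turn=[[0,0,0],[0,0,0],[0,0,0],[0,0,0],[0,0,0]])

```text
t: 4.52
tcp_pos: [0.5044, -0.185, 0.0957]
tool_rot: [0.687, 0.727, -0.0, 0.0]
force: [1.0, -0.5, -0.2]
finger_gap: 0.263
gripper_force: 29.6
```

Emit:
apply_moves(claw=[0.0,0.0,0.0,0.0,0.0], travel=[[0,0,0],[0,0,0],[0,0,0],[0,0,0],[0,0,0]], turn=[[0,0,0],[0,0,0],[0,0,0],[0,0,0],[0,0,0]])

```text
t: 4.93
tcp_pos: [0.5049, -0.1841, 0.0961]
tool_rot: [0.687, 0.727, 0.0, 0.001]
force: [-0.2, -0.2, -0.5]
finger_gap: 0.499
gripper_force: 0.0
```

Emit:
apply_moves(claw=[0.0,0.0,0.0,0.0,0.0], travel=[[-0.1,0,-0.2],[-0.1,0,-0.2],[-0.1,0,-0.2],[-0.1,0,-0.2],[-0.1,0,-0.2]], turn=[[0,0,0],[0,0,0],[0,0,0],[0,0,0],[0,0,0]])

```text
t: 5.35
tcp_pos: [0.5122, -0.2684, 0.2621]
tool_rot: [0.687, 0.727, 0.0, 0.007]
force: [0.4, 0.1, 0.7]
finger_gap: 0.499
gripper_force: 0.0
```

Emit:
apply_moves(claw=[0.0,0.0], travel=[[0,0,0],[0,0,0]], turn=[[0,0,0],[0,0,0]])

```text
t: 5.52
tcp_pos: [0.5089, -0.2637, 0.2556]
tool_rot: [0.687, 0.727, 0.0, 0.0]
force: [0.2, -0.1, 0.1]
finger_gap: 0.501
gripper_force: 0.0
```

```bash
cat >> h.py <<'E'
def handle(c,img,ctr,zc,rmin=.05):
    """handle angle (deg) about ctr from dark points near bar top height zc"""
    g=img.max(-1);d=c[...,:2]-np.array(ctr);r=np.hypot(d[...,0],d[...,1])
    m=(abs(c[...,2]-zc)<.01)&(r>rmin)&(r<.115)&(g<75);p=c[m][:,:2]
    if len(p)<8: return len(p),None
    mu=p.mean(0);vx=cv2.fitLine(p.astype(np.float32),cv2.DIST_HUBER,0,.001,.001).ravel()[:2]
    if vx@(mu-ctr)<0: vx=-vx
    off=(np.array(ctr)-mu)@np.array([-vx[1],vx[0]])
    return len(p),'ang',round(np.degrees(np.arctan2(*vx[::-1])),1),'mean-ang',round(np.degrees(np.arctan2(*(mu-ctr)[::-1])),1),'rmax',round(np.percentile(r[m],98),3),'axis off mm',round(off*1000,1)
E
python3 - <<'E'
from h import *
st()
w=snap('wrist','w3.png');c=cloud(w);Z=c[...,2]
m=(Z>.083)&(Z<.1)&(np.hypot(c[...,0]-.505,c[...,1]+.183)<.05);p=c[m]
ci=cv2.minEnclosingCircle((p[:,:2]*1000).astype(np.float32));print(len(p),ci)
print(handle(c,w['pixels'],np.array(ci[0])/1000,.075))
t=snap('top','t3.png');c=cloud(t);Z=c[...,2]
for n,ctr,z in(('pot',[.505,-.184],.075),('milk',[.494,-.027],.073),('skil',[.485,.133],.059)):print(n,handle(c,t['pixels'],ctr,z))
def rim(n,ctr,z0,z1,R):
    m=(Z>z0)&(Z<z1)&(np.hypot(c[...,0]-ctr[0],c[...,1]-ctr[1])<R);p=c[m];print(n,len(p),p.mean(0),cv2.minEnclosingCircle((p[:,:2]*1000).astype(np.float32)),p[:,:2].min(0),p[:,:2].max(0))
rim('milk',[.494,-.027],.068,.085,.043);rim('sk',[.485,.133],.055,.07,.05)
E
```

```text
t 5.52 tcp [ 0.5089 -0.2637  0.2556] q [0.687 0.727 0.    0.   ] F [ 0.2 -0.1  0.1] gap 0.501 gf 0.0
599 ((505.22772216796875, -184.09686279296875), 29.828067779541016)
(796, 'ang', np.float32(146.8), 'mean-ang', np.float64(146.4), 'rmax', np.float64(0.103), 'axis off mm', np.float64(0.5))
pot (107, 'ang', np.float32(145.7), 'mean-ang', np.float64(146.0), 'rmax', np.float64(0.103), 'axis off mm', np.float64(-0.3))
milk (0, None)
skil (0, None)
milk 121 [ 0.49619657 -0.02063309  0.0743879 ] ((496.92401123046875, -21.78328514099121), 39.21844482421875) [ 0.46196691 -0.05952207] [0.53245963 0.01253578]
sk 111 [0.49504473 0.14110728 0.06004638] ((485.1736755371094, 132.7920684814453), 49.63042068481445) [0.43615707 0.08563499] [0.53417041 0.1749101 ]
```

View pics/w3.png

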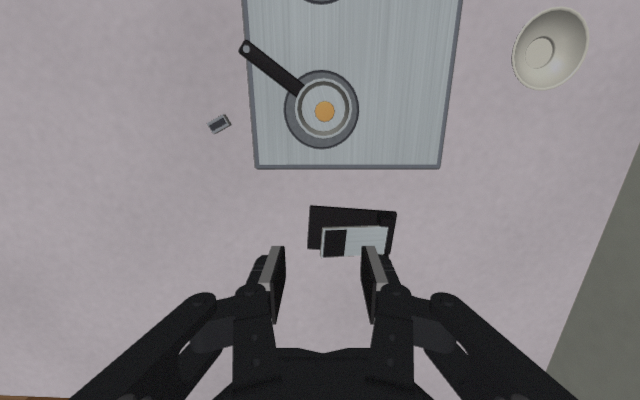

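```bash
python3 - <<'E'
from h import *
go([.4339,-.1375,.15],146.8-90)
E
```

```text
travel [ 0.1604 -0.0828  0.1301] turn [-0.0005 -0.0015 -0.2972] curyaw 3.3 rows 8.0
```

Emit:
apply_moves(claw=[0.0,0.0,0.0,0.0,0.0], travel=[[0.1604,-0.0828,0.13],[0.1604,-0.0828,0.13],[0.1604,-0.0828,0.13],[0.1604,-0.0828,0.13],[0.1604,-0.0828,0.13]], turn=[[0,0,0],[0,0,0],[0,0,0],[0,0,0],[0,0,0]])

```text
t: 6.03
tcp_pos: [0.4269, -0.1315, 0.1466]
tool_rot: [0.686, 0.728, -0.002, -0.009]
force: [-1.8, 0.3, -0.5]
finger_gap: 0.496
gripper_force: 0.0
```

Emit:
apply_moves(claw=[0.0,0.0,0.0,0.0,0.0], travel=[[0,0,0],[0,0,0],[0,0,0],[0,0,0],[0,0,0]], turn=[[0,0,-0.1486],[0,0,-0.1486],[0,0,-0.1486],[0,0,-0.1486],[0,0,-0.1486]])

```text
t: 6.45
tcp_pos: [0.4341, -0.1377, 0.1497]
tool_rot: [0.499, 0.867, 0.0, -0.002]
force: [0.1, -0.2, 0.1]
finger_gap: 0.5
gripper_force: 0.0
```

Emit:
apply_moves(claw=[0.0,0.0,0.0,0.0,0.0], travel=[[0,0,0],[0,0,0],[0,0,0],[0,0,0],[0,0,0]], turn=[[0,0,-0.1486],[0,0,-0.1486],[0,0,-0.1486],[0,0,-0.1486],[0,0,-0.1486]])

```text
t: 6.87
tcp_pos: [0.4346, -0.1384, 0.1503]
tool_rot: [0.286, 0.958, 0.0, -0.002]
force: [0.1, 0.3, -0.3]
finger_gap: 0.501
gripper_force: 0.0
```

Emit:
apply_moves(claw=[0.0,0.0,0.0,0.0,0.0], travel=[[0,0,0],[0,0,0],[0,0,0],[0,0,0],[0,0,0]], turn=[[0,0,0],[0,0,0],[0,0,0],[0,0,0],[0,0,0]])

```text
t: 7.28
tcp_pos: [0.4357, -0.1394, 0.1513]
tool_rot: [0.286, 0.958, 0.0, -0.0]
force: [-0.5, 0.4, 0.5]
finger_gap: 0.501
gripper_force: 0.0
```

```bash
python3 - <<'E'
from h import *
st();go([.4339,-.1375,.053],146.8-90)
E
```

```text
t 7.28 tcp [ 0.4357 -0.1394  0.1513] q [ 0.286  0.958  0.    -0.   ] F [-0.5  0.4  0.5] gap 0.501 gf 0.0
travel [0.0032 0.0008 0.1228] turn [ 0.     -0.     -0.0004] curyaw 56.7 rows 3.0
```

Emit:
apply_moves(claw=[0.0,0.0,0.0,0.0,0.0], travel=[[0.003,0.001,0.05],[0.003,0.001,0.1],[0.003,0.001,0.1228],[0.003,0.001,0.1228],[0.003,0.001,0.1228]], turn=[[0,0,0],[0,0,0],[0,0,0],[0,0,0],[0,0,0]])

```text
t: 7.7
tcp_pos: [0.4337, -0.1373, 0.0525]
tool_rot: [0.286, 0.958, 0.0, -0.001]
force: [1.0, -0.4, 0.1]
finger_gap: 0.503
gripper_force: 0.0
```

Emit:
apply_moves(claw=[-1,-1,-1,-1,-1], travel=[[0,0,0],[0,0,0],[0,0,0],[0,0,0],[0,0,0]], turn=[[0,0,0],[0,0,0],[0,0,0],[0,0,0],[0,0,0]], newtons=60)

```text
t: 8.12
tcp_pos: [0.4349, -0.138, 0.0542]
tool_rot: [0.286, 0.958, -0.0, 0.001]
force: [0.6, -0.7, 3.7]
finger_gap: 0.169
gripper_force: 59.2
```

Emit:
apply_moves(claw=[-1,-1,-1,-1,-1], travel=[[-0.0005,0.0106,0],[-0.0021,0.0212,0],[-0.0048,0.0315,0],[-0.0084,0.0415,0],[-0.0131,0.051,0]], turn=[[0,0,0.0319],[0,0,0.0638],[0,0,0.0957],[0,0,0.1276],[0,0,0.1594]])

```text
t: 8.53
tcp_pos: [0.4641, -0.1086, 0.0538]
tool_rot: [0.517, 0.856, -0.0, -0.001]
force: [-4.4, -1.2, 6.5]
finger_gap: 0.172
gripper_force: 59.6
```

```bash
python3 - <<'E'
from h import *
s=st();print(s['ft_torque'])
E
```

```text
t 8.53 tcp [ 0.4641 -0.1086  0.0538] q [ 0.517  0.856 -0.    -0.001] F [-4.4 -1.2  6.5] gap 0.172 gf 59.6
[-0.57331992  0.60852524 -0.26984575]
```

Emit:
apply_moves(claw=[-1,-1,-1,-1,-1], travel=[[-0.0005,0.0106,0],[-0.0021,0.0212,0],[-0.0048,0.0315,0],[-0.0084,0.0415,0],[-0.0131,0.051,0]], turn=[[0,0,0.0319],[0,0,0.0638],[0,0,0.0957],[0,0,0.1276],[0,0,0.1594]])

```text
t: 8.95
tcp_pos: [0.5035, -0.0975, 0.0537]
tool_rot: [0.713, 0.701, -0.001, -0.003]
force: [-5.2, 2.3, 7.0]
finger_gap: 0.177
gripper_force: 59.9
```

Emit:
apply_moves(claw=[-1,-1,-1,-1,-1], travel=[[-0.0005,0.0106,0],[-0.0021,0.0212,0],[-0.0048,0.0315,0],[-0.0084,0.0415,0],[-0.0131,0.051,0]], turn=[[0,0,0.0319],[0,0,0.0638],[0,0,0.0957],[0,0,0.1276],[0,0,0.1594]])

```text
t: 9.37
tcp_pos: [0.5447, -0.1081, 0.0538]
tool_rot: [0.864, 0.503, -0.001, -0.003]
force: [-3.5, 2.8, 7.3]
finger_gap: 0.172
gripper_force: 59.8
```

Emit:
apply_moves(claw=[-1,-1,-1,-1,-1], travel=[[-0.0005,0.0106,0],[-0.0021,0.0212,0],[-0.0048,0.0315,0],[-0.0084,0.0415,0],[-0.0131,0.051,0]], turn=[[0,0,0.0319],[0,0,0.0638],[0,0,0.0957],[0,0,0.1276],[0,0,0.1594]])

```text
t: 9.78
tcp_pos: [0.5763, -0.1374, 0.0539]
tool_rot: [0.962, 0.273, -0.001, -0.002]
force: [-1.4, 3.2, 6.2]
finger_gap: 0.171
gripper_force: 59.6
```

Emit:
apply_moves(claw=[-1,-1,-1,-1,-1], travel=[[-0.0005,0.0106,0],[-0.0021,0.0212,0],[-0.0048,0.0315,0],[-0.0084,0.0415,0],[-0.0131,0.051,0]], turn=[[0,0,0.0319],[0,0,0.0638],[0,0,0.0957],[0,0,0.1276],[0,0,0.1594]])

```text
t: 10.2
tcp_pos: [0.5905, -0.1781, 0.0541]
tool_rot: [1.0, 0.026, 0.0, -0.001]
force: [1.7, 3.3, 4.6]
finger_gap: 0.174
gripper_force: 59.5
```

Emit:
apply_moves(claw=[-1,-1,-1], travel=[[0,0,0],[0,0,0],[0,0,0]], turn=[[0,0,0],[0,0,0],[0,0,0]])

```text
t: 10.45
tcp_pos: [0.5905, -0.1792, 0.0541]
tool_rot: [1.0, 0.03, 0.001, 0.0]
force: [0.6, 0.6, 5.8]
finger_gap: 0.17
gripper_force: 59.4
```

```bash
python3 - <<'E'
from h import *
s=st();go([.5879,-.179,.054],-86.7)
E
```

```text
t 10.45 tcp [ 0.5905 -0.1792  0.0541] q [1.    0.03  0.001 0.   ] F [0.6 0.6 5.8] gap 0.17 gf 59.4
travel [-0.0033 -0.0004  0.0002] turn [ 0.0001 -0.0004  0.0007] curyaw -86.6 rows 1.0
```

Emit:
apply_moves(claw=[-1,-1,-1,-1,-1], travel=[[-0.0035,0.0035,0],[-0.0035,0.0035,0],[-0.0035,0.0035,0],[-0.0035,0.0035,0],[-0.0035,0.0035,0]], turn=[[0,0,0],[0,0,0],[0,0,0],[0,0,0],[0,0,0]])

```text
t: 10.87
tcp_pos: [0.5887, -0.1818, 0.0544]
tool_rot: [1.0, 0.03, 0.002, 0.0]
force: [1.2, 2.1, 5.7]
finger_gap: 0.172
gripper_force: 59.5
```

Emit:
apply_moves(claw=[-0.2,0,0,0,0], travel=[[0,0,0],[0,0,0],[0,0,0],[0,0,0],[0,0,0]], turn=[[0,0,0],[0,0,0],[0,0,0],[0,0,0],[0,0,0]])

```text
t: 11.28
tcp_pos: [0.5871, -0.1823, 0.0528]
tool_rot: [1.0, 0.029, -0.0, -0.0]
force: [0.1, -0.3, -0.2]
finger_gap: 0.499
gripper_force: 0.0
```

Emit:
apply_moves(claw=[0,0,0,0,0], travel=[[0,0,-0.05],[0,0,-0.1],[0,0,-0.2],[0,0,-0.24],[0,0,-0.24]], turn=[[0,0,0],[0,0,0],[0,0,0],[0,0,0],[0,0,0]])

```text
t: 11.7
tcp_pos: [0.5884, -0.1829, 0.2491]
tool_rot: [1.0, 0.029, 0.002, 0.001]
force: [0.5, -0.4, 0.8]
finger_gap: 0.497
gripper_force: 0.0
```

Emit:
apply_moves(claw=[0,0,0,0,0], travel=[[-0.16,-0.12,0],[-0.16,-0.12,0],[-0.16,-0.12,0],[-0.16,-0.12,0],[-0.16,-0.12,0]], turn=[[0,0,0],[0,0,0],[0,0,0],[0,0,0],[0,0,0]])

```text
t: 12.12
tcp_pos: [0.4455, -0.0885, 0.2438]
tool_rot: [1.0, 0.03, -0.005, -0.003]
force: [0.6, 0.3, -1.1]
finger_gap: 0.501
gripper_force: 0.0
```

Emit:
apply_moves(claw=[0,0,0,0,0], travel=[[-0.12,0,0],[-0.12,0,0],[-0.12,0,0],[-0.12,0,0],[-0.12,0,0]], turn=[[0,0,0],[0,0,0],[0,0,0],[0,0,0],[0,0,0]])

```text
t: 12.53
tcp_pos: [0.3588, -0.1, 0.2455]
tool_rot: [1.0, 0.028, 0.001, 0.0]
force: [0.2, -0.1, -0.7]
finger_gap: 0.498
gripper_force: 0.0
```

```bash
python3 - <<'E'
from h import *
st()
w=snap('wrist','w4.png');c=cloud(w);np.save('w4.npy',c)
t=snap('top','t4.png');np.save('t4.npy',cloud(t))
cv2.imwrite('pics/c4.png',np.hstack([cv2.imread('pics/w4.png'),cv2.imread('pics/t4.png')])[:, :])
im=np.hstack([cv2.resize(cv2.imread('pics/w4.png'),(400,250)),cv2.resize(cv2.imread('pics/t4.png')[100:300,170:490],(400,250))]);cv2.imwrite('pics/c4.png',im)
E
```

```text
t 12.53 tcp [ 0.3588 -0.1     0.2455] q [1.    0.028 0.001 0.   ] F [ 0.2 -0.1 -0.7] gap 0.498 gf 0.0
```

View pics/c4.png

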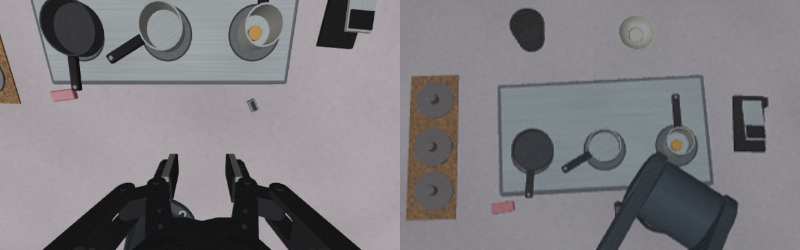

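Pot now points inward with the tablet inside (left view 255,33; right view 676,147). Pan handles still point forward. I measure them next.

```bash
cat >> h.py <<'E'
def rimc(c,ctr,zr,R):
    p=c[(abs(c[...,2]-zr)<.006)&(np.hypot(c[...,0]-ctr[0],c[...,1]-ctr[1])<R+.012)][:,:2].astype(float)
    from scipy.optimize import least_squares
    # outer boundary points by direction, known radius R
    for _ in range(4):
        d=p-ctr;r=np.hypot(*d.T);k=(np.degrees(np.arctan2(d[:,1],d[:,0]))//8).astype(int);r=np.where(r<R+.005,r,0)
        b=np.array([p[k==j][r[k==j].argmax()] for j in np.unique(k) if (k==j).sum()>0])
        b=b[np.abs(np.hypot(*(b-ctr).T)-R)<.008]
        if len(b)<6:break
        ctr=least_squares(lambda q:np.hypot(*(b-q).T)-R,ctr,loss='soft_l1',f_scale=.001).x
    return np.round(ctr,4),len(b)
OBJ={'pot':([.505,-.184],.09,.030,.075),'milk':([.494,-.024],.075,.036,.073),'skil':([.485,.133],.060,.045,.059)}
def survey(n='top',f=None):
    t=snap(n,f);c=cloud(t);o={}
    for k,(ct,zr,R,zh) in OBJ.items():
        q,m=rimc(c,np.array(ct),zr,R);print(n,k,q,m,handle(c,t['pixels'],q,zh,R+.012))
E
python3 - <<'E'
from h import *
for f in('w4','t4'):
    c=np.load(f+'.npy');im=cv2.imread('pics/%s.png'%f)
    for k,(ct,zr,R,zh) in OBJ.items():
        q,m=rimc(c,np.array(ct),zr,R);print(f,k,q,m,handle(c,im,q,zh,R+.012))
# warmer
c=np.load('t4.npy');X,Y,Z=c[...,0],c[...,1],c[...,2];m=(abs(Z-.03)<.006)&(X>.35)&(X<.7)&(Y>-.3)&(Y<.25)
p=(c[m][:,:2]*1000).astype(np.float32);print(cv2.minAreaRect(p))
E
```

```text
w4 pot [ 0.505  -0.1853] 46 (0, None)
w4 milk [ 0.4981 -0.0253] 46 (845, 'ang', np.float32(122.0), 'mean-ang', np.float64(122.6), 'rmax', np.float64(0.102), 'axis off mm', np.float64(-0.7))
w4 skil [0.4899 0.1302] 42 (675, 'ang', np.float32(176.9), 'mean-ang', np.float64(180.0), 'rmax', np.float64(0.103), 'axis off mm', np.float64(-4.2))
t4 pot [ 0.5045 -0.1851] 45 (124, 'ang', np.float32(5.7), 'mean-ang', np.float64(3.4), 'rmax', np.float64(0.101), 'axis off mm', np.float64(2.8))
t4 milk [ 0.4974 -0.0245] 46 (109, 'ang', np.float32(121.8), 'mean-ang', np.float64(121.7), 'rmax', np.float64(0.102), 'axis off mm', np.float64(0.1))
t4 skil [0.4896 0.1307] 46 (97, 'ang', np.float32(176.4), 'mean-ang', np.float64(177.4), 'rmax', np.float64(0.101), 'axis off mm', np.float64(-1.4))
((528.3809814453125, -24.8385009765625), (250.2498016357422, 469.8252868652344), 3.308471918106079)
```

Emit:
apply_moves(claw=[0,0,0,0,0], travel=[[0.128,-0.1766,0.119],[0.128,-0.1766,0.119],[0.128,-0.1766,0.119],[0.128,-0.1766,0.119],[0.128,-0.1766,0.119]], turn=[[0,0,0],[0,0,0],[0,0,0],[0,0,0],[0,0,0]])

```text
t: 13.05
tcp_pos: [0.4552, 0.05, 0.1481]
tool_rot: [1.0, 0.03, 0.001, -0.0]
force: [0.4, 0.6, 0.4]
finger_gap: 0.499
gripper_force: 0.0
```

Emit:
apply_moves(claw=[0,0,0,0,0], travel=[[0,0,0],[0,0,0],[0,0,0],[0,0,0],[0,0,0]], turn=[[0,0,-0.165],[0,0,-0.165],[0,0,-0.165],[0,0,-0.165],[0,0,-0.165]])

```text
t: 13.47
tcp_pos: [0.4542, 0.0481, 0.1493]
tool_rot: [0.958, 0.286, 0.0, 0.0]
force: [0.8, 0.1, 0.2]
finger_gap: 0.499
gripper_force: 0.0
```

Emit:
apply_moves(claw=[0,0,0,0,0], travel=[[0,0,0],[0,0,0],[0,0,0],[0,0,0],[0,0,0]], turn=[[0,0,-0.165],[0,0,-0.165],[0,0,-0.165],[0,0,-0.165],[0,0,-0.165]])

```text
t: 13.88
tcp_pos: [0.4536, 0.0477, 0.1497]
tool_rot: [0.854, 0.521, 0.0, 0.0]
force: [0.1, 0.2, 0.3]
finger_gap: 0.503
gripper_force: 0.0
```

Emit:
apply_moves(claw=[0,0,0,0,0], travel=[[0,0,0],[0,0,0],[0,0,0],[0,0,0],[0,0,0]], turn=[[0,0,-0.165],[0,0,-0.165],[0,0,-0.165],[0,0,-0.165],[0,0,-0.165]])

```text
t: 14.3
tcp_pos: [0.4532, 0.0476, 0.1498]
tool_rot: [0.692, 0.722, 0.0, 0.0]
force: [-0.2, 0.1, 0.3]
finger_gap: 0.499
gripper_force: 0.0
```

Emit:
apply_moves(claw=[0,0,0,0,0], travel=[[0,0,0],[0,0,0],[0,0,0],[0,0,0],[0,0,0]], turn=[[0,0,-0.165],[0,0,-0.165],[0,0,-0.165],[0,0,-0.165],[0,0,-0.165]])

```text
t: 14.72
tcp_pos: [0.4529, 0.0476, 0.1498]
tool_rot: [0.485, 0.875, 0.0, 0.0]
force: [-0.2, 0.7, -0.4]
finger_gap: 0.499
gripper_force: 0.0
```

Emit:
apply_moves(claw=[0,0,0,0,0], travel=[[0,0,0],[0,0,0],[0,0,0],[0,0,0],[0,0,0]], turn=[[0,0,0],[0,0,0],[0,0,0],[0,0,0],[0,0,0]])

```text
t: 15.13
tcp_pos: [0.4524, 0.0476, 0.1499]
tool_rot: [0.485, 0.875, 0.0, 0.0]
force: [-0.5, -0.0, 0.1]
finger_gap: 0.5
gripper_force: 0.0
```

```bash
python3 - <<'E'
from h import *
s=st();go([.4527,.0471,.052],122-90)
survey('wrist')
E
```

```text
t 15.13 tcp [0.4524 0.0476 0.1499] q [0.485 0.875 0.    0.   ] F [-0.5 -0.   0.1] gap 0.5 gf 0.0
travel [-0.0007  0.      0.1224] turn [0.     0.     0.0002] curyaw 32.0 rows 3.0Traceback (most recent call last):
  File "<stdin>", line 3, in <module>
  File "h.py", line 51, in survey
    q,m=rimc(c,np.array(ct),zr,R);print(n,k,q,m,handle(c,t['pixels'],q,zh,R+.012))
        ~~~~^^^^^^^^^^^^^^^^^^^^^
  File "h.py", line 43, in rimc
    b=b[np.abs(np.hypot(*(b-ctr).T)-R)<.008]
                          ~^~~~
ValueError: operands could not be broadcast together with shapes (0,) (2,)
```

Emit:
apply_moves(claw=[0.0,0.0,0.0,0.0,0.0], travel=[[0,0,0.05],[0,0,0.1],[0,0,0.122],[0,0,0.122],[0,0,0.122]], turn=[[0,0,0],[0,0,0],[0,0,0],[0,0,0],[0,0,0]])

```text
t: 15.6
tcp_pos: [0.4518, 0.0476, 0.0517]
tool_rot: [0.484, 0.875, -0.0, -0.001]
force: [0.1, -0.7, 0.9]
finger_gap: 0.505
gripper_force: 0.0
```

Emit:
apply_moves(claw=[-1,-1,-1,-1,-1], travel=[[0,0,0],[0,0,0],[0,0,0],[0,0,0],[0,0,0]], turn=[[0,0,0],[0,0,0],[0,0,0],[0,0,0],[0,0,0]], newtons=60)

```text
t: 16.02
tcp_pos: [0.4532, 0.0476, 0.0534]
tool_rot: [0.484, 0.875, 0.001, 0.001]
force: [-0.3, 1.3, 3.9]
finger_gap: 0.169
gripper_force: 60.4
```

Emit:
apply_moves(claw=[-1,-1,-1,-1,-1], travel=[[-0.0006,0.011,0],[-0.0023,0.0219,0],[-0.0051,0.0325,0],[-0.009,0.0428,0],[-0.0139,0.0526,0]], turn=[[0,0,0.033],[0,0,0.066],[0,0,0.0989],[0,0,0.1319],[0,0,0.1649]])

```text
t: 16.43
tcp_pos: [0.4911, 0.0613, 0.0529]
tool_rot: [0.694, 0.72, -0.002, -0.002]
force: [-4.3, 1.2, 7.7]
finger_gap: 0.173
gripper_force: 61.0
```

```bash
python3 - <<'E'
from h import *
s=st()
E
```

```text
t 16.43 tcp [0.4911 0.0613 0.0529] q [ 0.694  0.72  -0.002 -0.002] F [-4.3  1.2  7.7] gap 0.173 gf 61.0
```

Emit:
apply_moves(claw=[-1,-1,-1,-1,-1], travel=[[-0.0006,0.011,0],[-0.0023,0.0219,0],[-0.0051,0.0325,0],[-0.009,0.0428,0],[-0.0139,0.0526,0]], turn=[[0,0,0.033],[0,0,0.066],[0,0,0.0989],[0,0,0.1319],[0,0,0.1649]])

```text
t: 16.85
tcp_pos: [0.5345, 0.0523, 0.053]
tool_rot: [0.855, 0.518, -0.001, -0.002]
force: [-3.0, 2.3, 6.6]
finger_gap: 0.176
gripper_force: 60.8
```

Emit:
apply_moves(claw=[-1,-1,-1,-1,-1], travel=[[-0.0006,0.011,0],[-0.0023,0.0219,0],[-0.0051,0.0325,0],[-0.009,0.0428,0],[-0.0139,0.0526,0]], turn=[[0,0,0.033],[0,0,0.066],[0,0,0.0989],[0,0,0.1319],[0,0,0.1649]])

```text
t: 17.27
tcp_pos: [0.5682, 0.0231, 0.0532]
tool_rot: [0.96, 0.282, -0.0, -0.001]
force: [-2.1, 4.2, 6.3]
finger_gap: 0.172
gripper_force: 60.7
```

Emit:
apply_moves(claw=[-1,-1,-1,-1,-1], travel=[[-0.0006,0.011,0],[-0.0023,0.0219,0],[-0.0051,0.0325,0],[-0.009,0.0428,0],[-0.0139,0.0526,0]], turn=[[0,0,0.033],[0,0,0.066],[0,0,0.0989],[0,0,0.1319],[0,0,0.1649]])

```text
t: 17.68
tcp_pos: [0.5833, -0.0186, 0.0535]
tool_rot: [1.0, 0.026, 0.001, -0.001]
force: [0.7, 2.8, 5.3]
finger_gap: 0.167
gripper_force: 60.5
```

Emit:
apply_moves(claw=[-1,-1,-1,-1,-1], travel=[[-0.004,0.002,0],[-0.004,0.002,0],[-0.004,0.002,0],[-0.004,0.002,0],[-0.004,0.002,0]], turn=[[0,0,0],[0,0,0],[0,0,0],[0,0,0],[0,0,0]])

```text
t: 18.1
tcp_pos: [0.5811, -0.0215, 0.0536]
tool_rot: [1.0, 0.03, 0.002, 0.001]
force: [1.8, -0.2, 5.1]
finger_gap: 0.169
gripper_force: 60.6
```

Emit:
apply_moves(claw=[-0.2,0,0,0,0], travel=[[0,0,0],[0,0,0],[0,0,0],[0,0,0],[0,0,0]], turn=[[0,0,0],[0,0,0],[0,0,0],[0,0,0],[0,0,0]])

```text
t: 18.52
tcp_pos: [0.5788, -0.0209, 0.052]
tool_rot: [1.0, 0.03, -0.0, -0.0]
force: [0.9, -0.8, 0.8]
finger_gap: 0.501
gripper_force: 0.0
```

Emit:
apply_moves(claw=[0,0,0,0,0], travel=[[0,0,-0.05],[0,0,-0.1],[0,0,-0.2],[0,0,-0.24],[0,0,-0.24]], turn=[[0,0,0],[0,0,0],[0,0,0],[0,0,0],[0,0,0]])

```text
t: 18.93
tcp_pos: [0.5802, -0.0212, 0.248]
tool_rot: [1.0, 0.03, 0.002, 0.001]
force: [0.6, -0.1, -0.6]
finger_gap: 0.504
gripper_force: 0.0
```

```bash
sed -i 's/^        b=b\[np.abs/        if len(b)<6:break\n&/' h.py; python3 - <<'E'
from h import *
s=st(); go([.4049,.1356,.15],178-90);survey('top','t5.png')
E
```

```text
t 18.93 tcp [ 0.5802 -0.0212  0.248 ] q [1.    0.03  0.002 0.001] F [ 0.6 -0.1 -0.6] gap 0.504 gf 0.0
travel [-0.2076 -0.2088  0.1215] turn [ 0.0003 -0.0013  0.03  ] curyaw -86.6 rows 7.0
top pot [ 0.5045 -0.1851] 46 (117, 'ang', np.float32(3.5), 'mean-ang', np.float64(3.4), 'rmax', np.float64(0.102), 'axis off mm', np.float64(0.0))
top milk [ 0.494 -0.024] 0 (0, None)
top skil [0.4896 0.1298] 15 (0, None)
```

Emit:
apply_moves(claw=[0,0,0,0,0], travel=[[-0.1038,-0.1031,0.06],[-0.1038,-0.1031,0.06],[-0.1038,-0.1031,0.06],[-0.1038,-0.1031,0.06],[-0.1038,-0.1031,0.06]], turn=[[0,0,0],[0,0,0],[0,0,0],[0,0,0],[0,0,0]])

```text
t: 19.4
tcp_pos: [0.4876, 0.058, 0.1948]
tool_rot: [1.0, 0.031, -0.003, -0.0]
force: [-0.1, -0.7, -0.1]
finger_gap: 0.498
gripper_force: 0.0
```

Emit:
apply_moves(claw=[0,0,0,0,0], travel=[[-0.1038,-0.1031,0.06],[-0.1038,-0.1031,0.06],[-0.1038,-0.1031,0.06],[-0.1038,-0.1031,0.06],[-0.1038,-0.1031,0.06]], turn=[[0,0,0],[0,0,0],[0,0,0],[0,0,0],[0,0,0]])

```text
t: 19.82
tcp_pos: [0.4027, 0.1344, 0.1477]
tool_rot: [1.0, 0.031, -0.001, 0.0]
force: [0.5, -0.3, 0.2]
finger_gap: 0.499
gripper_force: 0.0
```

Emit:
apply_moves(claw=[0,0,0,0,0], travel=[[0,0,0],[0,0,0],[0,0,0],[0,0,0],[0,0,0]], turn=[[0,0,-0.194],[0,0,-0.194],[0,0,-0.194],[0,0,-0.194],[0,0,-0.194]])

```text
t: 20.23
tcp_pos: [0.4077, 0.1329, 0.1491]
tool_rot: [0.944, 0.33, 0.003, 0.001]
force: [-0.9, 0.0, 0.2]
finger_gap: 0.5
gripper_force: 0.0
```

Emit:
apply_moves(claw=[0,0,0,0,0], travel=[[0,0,0],[0,0,0],[0,0,0],[0,0,0],[0,0,0]], turn=[[0,0,-0.194],[0,0,-0.194],[0,0,-0.194],[0,0,-0.194],[0,0,-0.194]])

```text
t: 20.65
tcp_pos: [0.4077, 0.1328, 0.1491]
tool_rot: [0.801, 0.598, 0.002, 0.002]
force: [0.6, 0.2, -0.3]
finger_gap: 0.5
gripper_force: 0.0
```

Emit:
apply_moves(claw=[0,0,0,0,0], travel=[[0,0,0],[0,0,0],[0,0,0],[0,0,0],[0,0,0]], turn=[[0,0,-0.194],[0,0,-0.194],[0,0,-0.194],[0,0,-0.194],[0,0,-0.194]])

```text
t: 21.07
tcp_pos: [0.4077, 0.1328, 0.1491]
tool_rot: [0.585, 0.811, 0.002, 0.002]
force: [-0.3, -0.0, -0.0]
finger_gap: 0.5
gripper_force: 0.0
```

Emit:
apply_moves(claw=[0,0,0,0,0], travel=[[0,0,0],[0,0,0],[0,0,0],[0,0,0],[0,0,0]], turn=[[0,0,-0.194],[0,0,-0.194],[0,0,-0.194],[0,0,-0.194],[0,0,-0.194]])

```text
t: 21.48
tcp_pos: [0.4077, 0.1328, 0.1491]
tool_rot: [0.315, 0.949, 0.001, 0.003]
force: [0.2, -0.1, -0.3]
finger_gap: 0.502
gripper_force: 0.0
```

Emit:
apply_moves(claw=[0,0,0,0,0], travel=[[0,0,0],[0,0,0],[0,0,0],[0,0,0],[0,0,0]], turn=[[0,0,-0.194],[0,0,-0.194],[0,0,-0.194],[0,0,-0.194],[0,0,-0.194]])

```text
t: 21.9
tcp_pos: [0.4077, 0.1328, 0.1491]
tool_rot: [0.015, 1.0, 0.0, 0.003]
force: [-0.9, 0.4, 0.1]
finger_gap: 0.5
gripper_force: 0.0
```

Emit:
apply_moves(claw=[0,0,0,0,0], travel=[[0,0,0],[0,0,0],[0,0,0],[0,0,0],[0,0,0]], turn=[[0,0,0],[0,0,0],[0,0,0],[0,0,0],[0,0,0]])

```text
t: 22.32
tcp_pos: [0.4042, 0.1336, 0.1484]
tool_rot: [0.018, 1.0, 0.0, 0.0]
force: [-1.0, 0.9, -0.2]
finger_gap: 0.505
gripper_force: 0.0
```

```bash
python3 - <<'E'
from h import *
s=st();go([.4047,.1335,.039],178-90);survey('top','t6.png');survey('side')
E
```

```text
t 22.32 tcp [0.4042 0.1336 0.1484] q [0.018 1.    0.    0.   ] F [-1.   0.9 -0.2] gap 0.505 gf 0.0
travel [-5.000e-04 -1.000e-04  1.367e-01] turn [ 0.      0.0002 -0.0005] curyaw 87.9 rows 3.0
top pot [ 0.5045 -0.185 ] 46 (121, 'ang', np.float32(3.0), 'mean-ang', np.float64(3.3), 'rmax', np.float64(0.102), 'axis off mm', np.float64(-0.4))
top milk [ 0.4948 -0.0253] 46 (110, 'ang', np.float32(-1.6), 'mean-ang', np.float64(4.9), 'rmax', np.float64(0.104), 'axis off mm', np.float64(-8.3))
top skil [0.4893 0.1311] 29 (0, None)
side pot [ 0.505 -0.184] 0 (0, None)
side milk [ 0.4988 -0.0272] 9 (58, 'ang', np.float32(3.7), 'mean-ang', np.float64(8.5), 'rmax', np.float64(0.093), 'axis off mm', np.float64(-5.8))
side skil [0.4889 0.1321] 43 (76, 'ang', np.float32(174.1), 'mean-ang', np.float64(175.4), 'rmax', np.float64(0.104), 'axis off mm', np.float64(-1.8))
```

Emit:
apply_moves(claw=[0.0,0.0,0.0,0.0,0.0], travel=[[0,0,0.05],[0,0,0.1],[0,0,0.136],[0,0,0.136],[0,0,0.136]], turn=[[0,0,0],[0,0,0],[0,0,0],[0,0,0],[0,0,0]])

```text
t: 22.83
tcp_pos: [0.4026, 0.1337, 0.0384]
tool_rot: [0.018, 1.0, -0.0, -0.002]
force: [-0.9, -0.3, -0.0]
finger_gap: 0.499
gripper_force: 0.0
```

Emit:
apply_moves(claw=[-1,-1,-1,-1,-1], travel=[[0,0,0],[0,0,0],[0,0,0],[0,0,0],[0,0,0]], turn=[[0,0,0],[0,0,0],[0,0,0],[0,0,0],[0,0,0]], newtons=60)

```text
t: 23.25
tcp_pos: [0.4048, 0.1339, 0.041]
tool_rot: [0.018, 1.0, 0.0, 0.002]
force: [-0.3, -0.6, 6.0]
finger_gap: 0.17
gripper_force: 61.4
```

Emit:
apply_moves(claw=[-1,-1,-1,-1,-1], travel=[[-0.0006,0.0108,0],[-0.0022,0.0214,0],[-0.0049,0.0319,0],[-0.0087,0.042,0],[-0.0134,0.0517,0]], turn=[[0,0,0.0324],[0,0,0.0647],[0,0,0.097],[0,0,0.1294],[0,0,0.1617]])

```text
t: 23.67
tcp_pos: [0.4144, 0.1743, 0.0408]
tool_rot: [0.271, 0.963, -0.001, -0.001]
force: [-4.0, -6.0, 8.7]
finger_gap: 0.168
gripper_force: 61.9
```

```bash
python3 - <<'E'
from h import *
s=st()
E
```

```text
t 23.67 tcp [0.4144 0.1743 0.0408] q [ 0.271  0.963 -0.001 -0.001] F [-4.  -6.   8.7] gap 0.168 gf 61.9
```

Emit:
apply_moves(claw=[-1,-1,-1,-1,-1], travel=[[-0.0006,0.0108,0],[-0.0022,0.0214,0],[-0.0049,0.0319,0],[-0.0087,0.042,0],[-0.0134,0.0517,0]], turn=[[0,0,0.0324],[0,0,0.0647],[0,0,0.097],[0,0,0.1294],[0,0,0.1617]])

```text
t: 24.08
tcp_pos: [0.4422, 0.2041, 0.0407]
tool_rot: [0.504, 0.864, -0.003, -0.003]
force: [-7.5, -2.6, 11.6]
finger_gap: 0.173
gripper_force: 62.2
```

Emit:
apply_moves(claw=[-1,-1,-1,-1,-1], travel=[[-0.0006,0.0108,0],[-0.0022,0.0214,0],[-0.0049,0.0319,0],[-0.0087,0.042,0],[-0.0134,0.0517,0]], turn=[[0,0,0.0324],[0,0,0.0647],[0,0,0.097],[0,0,0.1294],[0,0,0.1617]])

```text
t: 24.5
tcp_pos: [0.4837, 0.2159, 0.0407]
tool_rot: [0.705, 0.709, -0.003, -0.002]
force: [-5.6, 0.8, 11.0]
finger_gap: 0.17
gripper_force: 62.0
```

Emit:
apply_moves(claw=[-1,-1,-1,-1,-1], travel=[[-0.0006,0.0108,0],[-0.0022,0.0214,0],[-0.0049,0.0319,0],[-0.0087,0.042,0],[-0.0134,0.0517,0]], turn=[[0,0,0.0324],[0,0,0.0647],[0,0,0.097],[0,0,0.1294],[0,0,0.1617]])

```text
t: 24.92
tcp_pos: [0.5267, 0.2064, 0.0409]
tool_rot: [0.861, 0.509, -0.002, -0.002]
force: [-4.1, 4.0, 8.7]
finger_gap: 0.167
gripper_force: 61.8
```

Emit:
apply_moves(claw=[-1,-1,-1,-1,-1], travel=[[-0.0006,0.0108,0],[-0.0022,0.0214,0],[-0.0049,0.0319,0],[-0.0087,0.042,0],[-0.0134,0.0517,0]], turn=[[0,0,0.0324],[0,0,0.0647],[0,0,0.097],[0,0,0.1294],[0,0,0.1617]])

```text
t: 25.33
tcp_pos: [0.5598, 0.1778, 0.0411]
tool_rot: [0.961, 0.276, 0.0, -0.001]
force: [-2.2, 4.8, 7.6]
finger_gap: 0.169
gripper_force: 61.6
```

Emit:
apply_moves(claw=[-1,-1,-1,-1,-1], travel=[[-0.0006,0.0108,0],[-0.0022,0.0214,0],[-0.0049,0.0319,0],[-0.0087,0.042,0],[-0.0134,0.0517,0]], turn=[[0,0,0.0324],[0,0,0.0647],[0,0,0.097],[0,0,0.1294],[0,0,0.1617]])

```text
t: 25.75
tcp_pos: [0.5751, 0.1369, 0.0414]
tool_rot: [1.0, 0.026, 0.002, -0.001]
force: [-0.0, 3.9, 5.9]
finger_gap: 0.168
gripper_force: 61.4
```

Emit:
apply_moves(claw=[-1,-1,-1,-1,-1], travel=[[-0.005,-0.002,0],[-0.005,-0.002,0],[-0.005,-0.002,0],[-0.005,-0.002,0],[-0.005,-0.002,0]], turn=[[0,0,0],[0,0,0],[0,0,0],[0,0,0],[0,0,0]])

```text
t: 26.17
tcp_pos: [0.572, 0.1371, 0.0415]
tool_rot: [1.0, 0.03, 0.003, 0.0]
force: [2.2, -1.3, 6.5]
finger_gap: 0.17
gripper_force: 61.4
```

Emit:
apply_moves(claw=[-0.2,0,0,0,0], travel=[[0,0,0],[0,0,0],[0,0,0],[0,0,0],[0,0,0]], turn=[[0,0,0],[0,0,0],[0,0,0],[0,0,0],[0,0,0]])

```text
t: 26.58
tcp_pos: [0.5688, 0.1373, 0.0391]
tool_rot: [1.0, 0.029, -0.001, 0.0]
force: [0.8, 0.5, 1.1]
finger_gap: 0.499
gripper_force: 0.0
```

Emit:
apply_moves(claw=[0,0,0,0,0], travel=[[0,0,-0.05],[0,0,-0.1],[0,0,-0.16],[0,0,-0.16],[0,0,-0.16]], turn=[[0,0,0],[0,0,0],[0,0,0],[0,0,0],[0,0,0]])

```text
t: 27.0
tcp_pos: [0.5717, 0.1375, 0.1709]
tool_rot: [1.0, 0.029, 0.004, -0.0]
force: [0.8, 0.3, -0.2]
finger_gap: 0.498
gripper_force: 0.0
```

```bash
python3 - <<'E'
from h import *
s=st();go([.607,.3595,.15],0);go([.607,.3595,.15],90);survey('top','t7.png')
E
```

```text
t 27.0 tcp [0.5717 0.1375 0.1709] q [ 1.     0.029  0.004 -0.   ] F [ 0.8  0.3 -0.2] gap 0.498 gf 0.0
travel [ 0.0602 -0.2745  0.0265] turn [ 0.0018 -0.0019 -0.4813] curyaw -86.6 rows 13.0
travel [ 0.0602 -0.2745  0.0265] turn [-0.0001 -0.0024  0.0187] curyaw -86.6 rows 6.0
top pot [ 0.5047 -0.1852] 46 (117, 'ang', np.float32(4.0), 'mean-ang', np.float64(3.6), 'rmax', np.float64(0.101), 'axis off mm', np.float64(0.5))
top milk [ 0.495  -0.0253] 46 (104, 'ang', np.float32(3.1), 'mean-ang', np.float64(3.2), 'rmax', np.float64(0.103), 'axis off mm', np.float64(-0.2))
top skil [0.4865 0.1339] 25 (0, None)
```

View pics/t7.png

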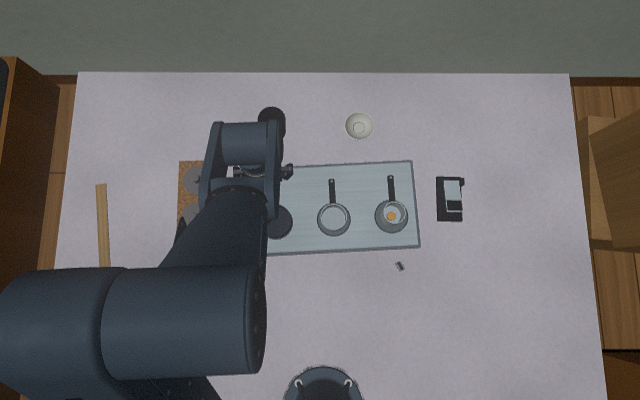

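Pot and milk pan handles point straight back (pixels 390,190 and 332,190). The skillet is hidden by the arm. Next, lids: go above the far lid.

Emit:
apply_moves(claw=[0,0,0,0,0], travel=[[0.031,-0.1372,0.01],[0.031,-0.1372,0.01],[0.031,-0.1372,0.01],[0.031,-0.1372,0.01],[0.031,-0.1372,0.01]], turn=[[0,0,0],[0,0,0],[0,0,0],[0,0,0],[0,0,0]])

```text
t: 27.47
tcp_pos: [0.5858, 0.2493, 0.1564]
tool_rot: [1.0, 0.031, -0.003, 0.001]
force: [0.6, 0.1, -0.1]
finger_gap: 0.5
gripper_force: 0.0
```

Emit:
apply_moves(claw=[0,0,0,0,0], travel=[[0.031,-0.1372,0.01],[0.031,-0.1372,0.01],[0.031,-0.1372,0.01],[0.031,-0.1372,0.01],[0.031,-0.1372,0.01]], turn=[[0,0,0],[0,0,0],[0,0,0],[0,0,0],[0,0,0]])

```text
t: 27.88
tcp_pos: [0.6049, 0.3588, 0.1492]
tool_rot: [1.0, 0.03, -0.002, 0.001]
force: [-0.5, -1.0, 0.1]
finger_gap: 0.502
gripper_force: 0.0
```

Emit:
apply_moves(claw=[0,0,0,0,0], travel=[[0,0,0],[0,0,0],[0,0,0],[0,0,0],[0,0,0]], turn=[[0,0,0],[0,0,0],[0,0,0],[0,0,0],[0,0,0]])

```text
t: 28.3
tcp_pos: [0.6064, 0.3582, 0.1517]
tool_rot: [1.0, 0.029, -0.0, 0.0]
force: [0.7, -0.2, -0.2]
finger_gap: 0.501
gripper_force: 0.0
```

```bash
cat >> h.py <<'E'
def disc(c,ctr,z,R,tol=.003):
    "centre of a known-radius disc whose top is at z"
    p=c[(abs(c[...,2]-z)<tol)&(np.hypot(c[...,0]-ctr[0],c[...,1]-ctr[1])<R+.006)][:,:2]
    ci=cv2.minEnclosingCircle((p*1000).astype(np.float32));return len(p),p.mean(0).round(4),np.round(ci[0],1),round(ci[1],1)
E
python3 - <<'E'
from h import *
st();w=snap('wrist','w8.png');c=cloud(w)
print(disc(c,(.607,.3595),.043,.011),disc(c,(.607,.3595),.015,.043))
print(disc(c,(.499,.358),.043,.011),disc(c,(.499,.358),.015,.043))
survey('top')
E
```

```text
t 28.3 tcp [0.6064 0.3582 0.1517] q [ 1.     0.029 -0.     0.   ] F [ 0.7 -0.2 -0.2] gap 0.501 gf 0.0
(395, array([0.6095, 0.3604]), array([608.8, 360.3]), 10.9) (4684, array([0.6112, 0.3604]), array([608.7, 360.3]), 42.8)
(291, array([0.5012, 0.3589]), array([500.3, 358.9]), 11.2) (3158, array([0.5045, 0.3579]), array([500.1, 359.3]), 43.3)
top pot [ 0.5047 -0.1851] 46 (120, 'ang', np.float32(3.1), 'mean-ang', np.float64(3.4), 'rmax', np.float64(0.102), 'axis off mm', np.float64(-0.3))
top milk [ 0.4949 -0.0253] 46 (102, 'ang', np.float32(6.1), 'mean-ang', np.float64(3.1), 'rmax', np.float64(0.103), 'axis off mm', np.float64(3.9))
top skil [0.4867 0.133 ] 46 (93, 'ang', np.float32(0.7), 'mean-ang', np.float64(3.1), 'rmax', np.float64(0.103), 'axis off mm', np.float64(-3.2))
```

Emit:
apply_moves(claw=[0,0,0,0,0], travel=[[0.003,-0.0025,0.05],[0.003,-0.0025,0.1],[0.003,-0.0025,0.14],[0.003,-0.0025,0.1646],[0.003,-0.0025,0.1646]], turn=[[0,0,0],[0,0,0],[0,0,0],[0,0,0],[0,0,0]])

```text
t: 28.82
tcp_pos: [0.6067, 0.3605, 0.0158]
tool_rot: [1.0, 0.029, -0.002, 0.001]
force: [0.0, 0.1, 0.7]
finger_gap: 0.501
gripper_force: 0.0
```

Emit:
apply_moves(claw=[-1,-1,-1,-1,-1], travel=[[0,0,0],[0,0,0],[0,0,0],[0,0,0],[0,0,0]], turn=[[0,0,0],[0,0,0],[0,0,0],[0,0,0],[0,0,0]], newtons=60)

```text
t: 29.23
tcp_pos: [0.6089, 0.3616, 0.021]
tool_rot: [1.0, 0.029, 0.001, -0.0]
force: [-0.3, 0.7, -0.1]
finger_gap: 0.232
gripper_force: 58.6
```

```bash
python3 - <<'E'
from h import *
st()
E
```

```text
t 29.23 tcp [0.6089 0.3616 0.021 ] q [ 1.     0.029  0.001 -0.   ] F [-0.3  0.7 -0.1] gap 0.232 gf 58.6
```

Emit:
apply_moves(claw=[-1,-1,-1,-1,-1], travel=[[0,0,-0.05],[0,0,-0.1],[0,0,-0.18],[0,0,-0.18],[0,0,-0.18]], turn=[[0,0,0],[0,0,0],[0,0,0],[0,0,0],[0,0,0]])

```text
t: 29.65
tcp_pos: [0.6126, 0.3632, 0.1723]
tool_rot: [1.0, 0.029, 0.007, -0.003]
force: [0.7, 0.3, 0.5]
finger_gap: 0.232
gripper_force: 58.8
```

Emit:
apply_moves(claw=[-1,-1,-1], travel=[[0,0,0],[0,0,0],[0,0,0]], turn=[[0,0,0],[0,0,0],[0,0,0]])

```text
t: 29.9
tcp_pos: [0.6069, 0.3608, 0.1617]
tool_rot: [1.0, 0.029, -0.002, 0.001]
force: [-0.5, -0.7, -1.1]
finger_gap: 0.235
gripper_force: 58.8
```

```bash
python3 - <<'E'
from h import *
s=st();go([.505,-.185,s['tcp_pos'][2]]);w=snap('wrist','w9.png');c=cloud(w)
z=s['tcp_pos'][2]-.005
print(disc(c,s['tcp_pos'][:2],z,.043),disc(c,s['tcp_pos'][:2],z+.028,.011))
E
```

```text
t 29.9 tcp [0.6069 0.3608 0.1617] q [ 1.     0.029 -0.002  0.001] F [-0.5 -0.7 -1.1] gap 0.235 gf 58.8
travel [-0.167   0.6736  0.0016] turn [ 0.0004  0.0013 -0.    ] curyaw -86.7 rows 14.0
(9282, array([0.6198, 0.3621]), array([606.9, 361.3]), 43.0) (1382, array([0.6086, 0.3614]), array([608.5, 360.9]), 15.9)
```

Emit:
apply_moves(claw=[-1,-1,-1,-1,-1], travel=[[-0.0557,0.2245,0],[-0.0557,0.2245,0],[-0.0557,0.2245,0],[-0.0557,0.2245,0],[-0.0557,0.2245,0]], turn=[[0,0,0],[0,0,0],[0,0,0],[0,0,0],[0,0,0]])

```text
t: 30.37
tcp_pos: [0.5719, 0.175, 0.1619]
tool_rot: [1.0, 0.028, -0.003, 0.001]
force: [0.3, 0.4, -1.1]
finger_gap: 0.238
gripper_force: 59.0
```

Emit:
apply_moves(claw=[-1,-1,-1,-1,-1], travel=[[-0.0557,0.2245,0],[-0.0557,0.2245,0],[-0.0557,0.2245,0],[-0.0557,0.2245,0],[-0.0557,0.2245,0]], turn=[[0,0,0],[0,0,0],[0,0,0],[0,0,0],[0,0,0]])

```text
t: 30.78
tcp_pos: [0.5387, -0.0064, 0.1624]
tool_rot: [1.0, 0.028, -0.002, 0.0]
force: [0.8, 1.3, -0.8]
finger_gap: 0.231
gripper_force: 59.1
```

Emit:
apply_moves(claw=[-1,-1,-1,-1,-1], travel=[[-0.0557,0.2245,0],[-0.0557,0.2245,0],[-0.0557,0.2245,0],[-0.0557,0.2245,0],[-0.0557,0.2245,0]], turn=[[0,0,0],[0,0,0],[0,0,0],[0,0,0],[0,0,0]])

```text
t: 31.2
tcp_pos: [0.5055, -0.189, 0.1626]
tool_rot: [1.0, 0.028, -0.001, 0.001]
force: [0.6, 0.1, -0.5]
finger_gap: 0.237
gripper_force: 59.2
```

Emit:
apply_moves(claw=[-1,-1,-1,-1,-1], travel=[[0,0,0],[0,0,0],[0,0,0],[0,0,0],[0,0,0]], turn=[[0,0,0],[0,0,0],[0,0,0],[0,0,0],[0,0,0]])

```text
t: 31.62
tcp_pos: [0.5064, -0.1827, 0.1635]
tool_rot: [1.0, 0.03, -0.0, -0.0]
force: [0.1, -0.1, -1.6]
finger_gap: 0.232
gripper_force: 59.2
```

Emit:
apply_moves(claw=[-1,-1,-1,-1,-1], travel=[[0,0,0],[0,0,0],[0,0,0],[0,0,0],[0,0,0]], turn=[[0,0,0],[0,0,0],[0,0,0],[0,0,0],[0,0,0]])

```text
t: 32.03
tcp_pos: [0.5066, -0.1841, 0.1639]
tool_rot: [1.0, 0.029, 0.0, 0.0]
force: [0.0, 0.8, -0.4]
finger_gap: 0.232
gripper_force: 59.2
```

```bash
python3 - <<'E'
from h import *
s=st();go([.5047,-.1851,.103]);w=snap('wrist','w10.png');c=cloud(w)
z=s['tcp_pos'][2]-.005
print(disc(c,s['tcp_pos'][:2],z,.043))
E
```

```text
t 32.03 tcp [ 0.5066 -0.1841  0.1639] q [1.    0.029 0.    0.   ] F [ 0.   0.8 -0.4] gap 0.232 gf 59.2
travel [-0.0024  0.0011  0.0761] turn [ 0. -0.  0.] curyaw -86.6 rows 2.0
(9301, array([ 0.5195, -0.1827]), array([ 506.5, -183.5]), 43.0)
```

Emit:
apply_moves(claw=[-1,-1,-1,-1,-1], travel=[[-0.0024,0.0016,0.03],[-0.0024,0.0016,0.06],[-0.0024,0.0016,0.062],[-0.0024,0.0016,0.062],[-0.0024,0.0016,0.062]], turn=[[0,0,0],[0,0,0],[0,0,0],[0,0,0],[0,0,0]])

```text
t: 32.5
tcp_pos: [0.505, -0.186, 0.1147]
tool_rot: [1.0, 0.029, 0.0, 0.0]
force: [-0.1, -0.4, -0.3]
finger_gap: 0.235
gripper_force: 59.2
```

Emit:
apply_moves(claw=[-1,-1,-1,-1,-1], travel=[[0,0,0.004],[0,0,0.008],[0,0,0.011],[0,0,0.011],[0,0,0.011]], turn=[[0,0,0],[0,0,0],[0,0,0],[0,0,0],[0,0,0]])

```text
t: 32.92
tcp_pos: [0.5055, -0.1862, 0.1077]
tool_rot: [1.0, 0.029, 0.001, 0.001]
force: [-2.9, 1.0, 10.7]
finger_gap: 0.235
gripper_force: 60.5
```

```bash
python3 - <<'E'
from h import *
s=st();print(s['ft_torque'])
E
```

```text
t 32.92 tcp [ 0.5055 -0.1862  0.1077] q [1.    0.029 0.001 0.001] F [-2.9  1.  10.7] gap 0.235 gf 60.5
[0.19914665 0.35437319 0.07331116]
```

Emit:
apply_moves(claw=[-1,-1,-1,-1,-1], travel=[[-0.003,0,0],[0,0.003,0],[0.003,0,0],[0,-0.003,0],[0,0,0]], turn=[[0,0,0],[0,0,0],[0,0,0],[0,0,0],[0,0,0]])

```text
t: 33.33
tcp_pos: [0.5062, -0.1858, 0.1077]
tool_rot: [1.0, 0.029, 0.002, 0.001]
force: [0.8, 7.4, 13.6]
finger_gap: 0.233
gripper_force: 60.5
```

```bash
python3 - <<'E'
from h import *
s=st();print(s['ft_torque']);w=snap('wrist','w11.png');survey('top','t11.png')
E
```

```text
t 33.33 tcp [ 0.5062 -0.1858  0.1077] q [1.    0.029 0.002 0.001] F [ 0.8  7.4 13.6] gap 0.233 gf 60.5
[ 1.38805268 -0.21922687  0.0783609 ]
top pot [ 0.505 -0.184] 0 (13, 'ang', np.float32(-3.2), 'mean-ang', np.float64(5.3), 'rmax', np.float64(0.103), 'axis off mm', np.float64(-13.9))
top milk [ 0.494 -0.024] 0 (0, None)
top skil [0.485 0.133] 0 (19, 'ang', np.float32(-20.6), 'mean-ang', np.float64(4.8), 'rmax', np.float64(0.105), 'axis off mm', np.float64(-40.9))
```

View pics/w11.png

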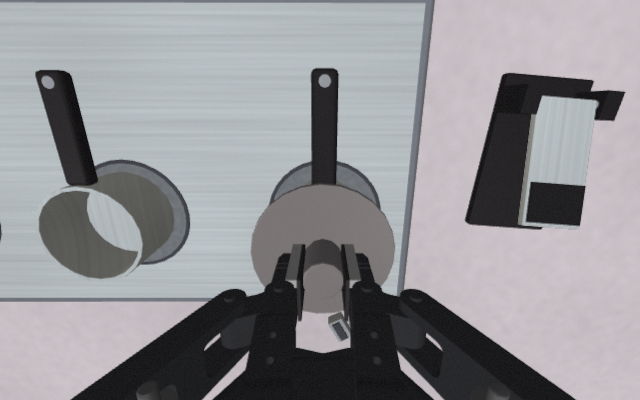

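Emit:
apply_moves(claw=[-1,-1,-1,-1,-1], travel=[[0.002,0,0],[0.002,0.002,0],[0,0.003,0],[-0.002,0.002,0],[-0.003,0,0]], turn=[[0,0,0],[0,0,0],[0,0,0],[0,0,0],[0,0,0]])

```text
t: 33.85
tcp_pos: [0.5052, -0.1871, 0.1078]
tool_rot: [1.0, 0.029, 0.004, 0.002]
force: [2.5, -1.6, 6.2]
finger_gap: 0.233
gripper_force: 59.7
```

Emit:
apply_moves(claw=[-1,-1,-1,-1,-1], travel=[[0.001,-0.002,0],[0.003,-0.003,0],[0.005,-0.003,0],[0.007,-0.001,0],[0.008,0.001,0]], turn=[[0,0,0],[0,0,0],[0,0,0],[0,0,0],[0,0,0]])

```text
t: 34.27
tcp_pos: [0.5073, -0.1868, 0.108]
tool_rot: [1.0, 0.03, -0.001, 0.0]
force: [-8.7, 0.5, 20.7]
finger_gap: 0.235
gripper_force: 61.1
```

Emit:
apply_moves(claw=[-1,-1,-1,-1,-1], travel=[[-0.002,0.003,0],[-0.005,0.004,0],[-0.008,0.002,0],[-0.009,-0.002,0],[-0.005,-0.001,0]], turn=[[0,0,0],[0,0,0],[0,0,0],[0,0,0],[0,0,0]])

```text
t: 34.68
tcp_pos: [0.5056, -0.1871, 0.1079]
tool_rot: [1.0, 0.03, 0.001, 0.002]
force: [-6.3, -2.4, 17.2]
finger_gap: 0.237
gripper_force: 60.8
```

Emit:
apply_moves(claw=[-1,-1,-1,-1,-1], travel=[[0,0,-0.03],[0,0,-0.07],[0,0,-0.075],[0,0,-0.075],[0,0,-0.075]], turn=[[0,0,0],[0,0,0],[0,0,0],[0,0,0],[0,0,0]])

```text
t: 35.1
tcp_pos: [0.5045, -0.1856, 0.1656]
tool_rot: [1.0, 0.029, 0.0, 0.0]
force: [-0.2, -0.2, -0.9]
finger_gap: 0.236
gripper_force: 59.2
```

Emit:
apply_moves(claw=[-1,-1,-1,-1,-1], travel=[[0.0557,-0.2254,0],[0.0557,-0.2254,0],[0.0557,-0.2254,0],[0.0557,-0.2254,0],[0.0557,-0.2254,0]], turn=[[0,0,0],[0,0,0],[0,0,0],[0,0,0],[0,0,0]])

```text
t: 35.52
tcp_pos: [0.5372, 0.0014, 0.1636]
tool_rot: [1.0, 0.03, -0.002, -0.001]
force: [0.5, -0.2, -0.4]
finger_gap: 0.234
gripper_force: 59.3
```

Emit:
apply_moves(claw=[-1,-1,-1,-1,-1], travel=[[0.0557,-0.2254,0],[0.0557,-0.2254,0],[0.0557,-0.2254,0],[0.0557,-0.2254,0],[0.0557,-0.2254,0]], turn=[[0,0,0],[0,0,0],[0,0,0],[0,0,0],[0,0,0]])

```text
t: 35.93
tcp_pos: [0.5717, 0.1842, 0.1635]
tool_rot: [1.0, 0.031, -0.001, -0.001]
force: [1.6, -0.1, 0.1]
finger_gap: 0.23
gripper_force: 59.3
```

Emit:
apply_moves(claw=[-1,-1,-1,-1,-1], travel=[[0.0557,-0.2254,0],[0.0557,-0.2254,0],[0.0557,-0.2254,0],[0.0557,-0.2254,0],[0.0557,-0.2254,0]], turn=[[0,0,0],[0,0,0],[0,0,0],[0,0,0],[0,0,0]])

```text
t: 36.35
tcp_pos: [0.6056, 0.3671, 0.1629]
tool_rot: [1.0, 0.031, -0.001, -0.001]
force: [1.7, -0.1, -0.5]
finger_gap: 0.233
gripper_force: 59.3
```

Emit:
apply_moves(claw=[-1,-1,-1,-1,-1], travel=[[0,0,0],[0,0,0],[0,0,0],[0,0,0],[0,0,0]], turn=[[0,0,0],[0,0,0],[0,0,0],[0,0,0],[0,0,0]])

```text
t: 36.77
tcp_pos: [0.6063, 0.3603, 0.1649]
tool_rot: [1.0, 0.028, -0.001, 0.0]
force: [0.6, 0.4, -0.5]
finger_gap: 0.236
gripper_force: 59.3
```

```bash
python3 - <<'E'
from h import *
s=st();go([.609,.361,.0215]);survey('top','t12.png')
E
```

```text
t 36.77 tcp [0.6063 0.3603 0.1649] q [ 1.     0.028 -0.001  0.   ] F [ 0.6  0.4 -0.5] gap 0.236 gf 59.3
travel [ 0.0036 -0.0008  0.1793] turn [ 0.0002  0.0005 -0.    ] curyaw -86.8 rows 4.0
top pot [ 0.5045 -0.1851] 46 (123, 'ang', np.float32(3.1), 'mean-ang', np.float64(3.3), 'rmax', np.float64(0.101), 'axis off mm', np.float64(-0.2))
top milk [ 0.495  -0.0252] 46 (105, 'ang', np.float32(2.7), 'mean-ang', np.float64(3.2), 'rmax', np.float64(0.103), 'axis off mm', np.float64(-0.7))
top skil [0.4865 0.1331] 46 (93, 'ang', np.float32(-1.1), 'mean-ang', np.float64(3.0), 'rmax', np.float64(0.103), 'axis off mm', np.float64(-5.6))
```

Emit:
apply_moves(claw=[-1,-1,-1,-1,-1], travel=[[0.003,-0.001,0.05],[0.003,-0.001,0.1],[0.003,-0.001,0.15],[0.003,-0.001,0.17],[0.003,-0.001,0.178]], turn=[[0,0,0],[0,0,0],[0,0,0],[0,0,0],[0,0,0]])

```text
t: 37.23
tcp_pos: [0.6052, 0.3603, 0.0207]
tool_rot: [1.0, 0.029, -0.005, 0.002]
force: [-12.5, -6.7, 29.2]
finger_gap: 0.233
gripper_force: 62.2
```

Emit:
apply_moves(claw=[-1,-1,-0.5,0,0], travel=[[0,0,0.0005],[0,0,0.0005],[0,0,0],[0,0,0],[0,0,0]], turn=[[0,0,0],[0,0,0],[0,0,0],[0,0,0],[0,0,0]])

```text
t: 37.65
tcp_pos: [0.6096, 0.3632, 0.024]
tool_rot: [1.0, 0.029, 0.001, -0.0]
force: [-0.0, 0.2, 0.2]
finger_gap: 0.495
gripper_force: 0.0
```

Emit:
apply_moves(claw=[0,0,0,0,0], travel=[[0,0,-0.05],[0,0,-0.1],[0,0,-0.16],[0,0,-0.16],[0,0,-0.16]], turn=[[0,0,0],[0,0,0],[0,0,0],[0,0,0],[0,0,0]])

```text
t: 38.07
tcp_pos: [0.6119, 0.3644, 0.1567]
tool_rot: [1.0, 0.029, 0.005, -0.002]
force: [-0.4, 1.0, -0.9]
finger_gap: 0.501
gripper_force: 0.0
```

Emit:
apply_moves(claw=[0,0,0,0,0], travel=[[-0.136,-0.006,0],[-0.136,-0.006,0],[-0.136,-0.006,0],[-0.136,-0.006,0],[-0.136,-0.006,0]], turn=[[0,0,0],[0,0,0],[0,0,0],[0,0,0],[0,0,0]])

```text
t: 38.48
tcp_pos: [0.4976, 0.3612, 0.1498]
tool_rot: [1.0, 0.03, -0.002, 0.001]
force: [0.5, -0.2, 0.2]
finger_gap: 0.499
gripper_force: 0.0
```

Emit:
apply_moves(claw=[0,0,0,0,0], travel=[[0,0,0],[0,0,0],[0,0,0],[0,0,0],[0,0,0]], turn=[[0,0,0],[0,0,0],[0,0,0],[0,0,0],[0,0,0]])

```text
t: 38.9
tcp_pos: [0.5007, 0.3613, 0.1507]
tool_rot: [1.0, 0.029, 0.0, -0.0]
force: [-0.9, 0.4, -0.4]
finger_gap: 0.496
gripper_force: 0.0
```

```bash
python3 - <<'E'
from h import *
s=st();w=snap('wrist','w13.png');c=cloud(w)
print(disc(c,(.5003,.359),.043,.011),disc(c,(.5003,.359),.015,.043));r=disc(c,(.5003,.359),.043,.011)[2]/1000
go([r[0],r[1],.02])
print(disc(c,(.609,.361),.015,.043),disc(c,(.609,.361),.043,.011))
E
```

```text
t 38.9 tcp [0.5007 0.3613 0.1507] q [ 1.     0.029  0.    -0.   ] F [-0.9  0.4 -0.4] gap 0.496 gf 0.0
(395, array([0.5008, 0.359 ]), array([500.4, 358.8]), 10.8) (4651, array([0.5026, 0.3591]), array([499.8, 358.7]), 43.1)
travel [-0.0003  0.0032  0.1635] turn [-0. -0. -0.] curyaw -86.7 rows 4.0
(6984, array([0.6111, 0.3636]), array([609.7, 363.5]), 42.9) (594, array([0.6095, 0.3635]), array([609.6, 363.5]), 10.9)
```

Emit:
apply_moves(claw=[0,0,0,0,0], travel=[[0,0.003,0.05],[0,0.003,0.1],[0,0.003,0.14],[0,0.003,0.158],[0,0.003,0.163]], turn=[[0,0,0],[0,0,0],[0,0,0],[0,0,0],[0,0,0]])

```text
t: 39.37
tcp_pos: [0.498, 0.3579, 0.017]
tool_rot: [1.0, 0.029, -0.003, 0.001]
force: [0.1, -0.7, -0.6]
finger_gap: 0.498
gripper_force: 0.0
```

Emit:
apply_moves(claw=[0,-1,-1,-1,-1], travel=[[0,0,0],[0,0,0],[0,0,0],[0,0,0],[0,0,0]], turn=[[0,0,0],[0,0,0],[0,0,0],[0,0,0],[0,0,0]], newtons=60)

```text
t: 39.78
tcp_pos: [0.5013, 0.3598, 0.0224]
tool_rot: [1.0, 0.029, 0.002, -0.001]
force: [0.9, 0.2, 4.0]
finger_gap: 0.235
gripper_force: 59.1
```

Emit:
apply_moves(claw=[-1,-1,-1,-1,-1], travel=[[0,0,-0.05],[0,0,-0.1],[0,0,-0.18],[0,0,-0.18],[0,0,-0.18]], turn=[[0,0,0],[0,0,0],[0,0,0],[0,0,0],[0,0,0]])

```text
t: 40.2
tcp_pos: [0.5037, 0.3611, 0.1717]
tool_rot: [1.0, 0.029, 0.006, -0.003]
force: [0.0, -0.1, -0.6]
finger_gap: 0.23
gripper_force: 58.8
```

Emit:
apply_moves(claw=[-1,-1,-1,-1,-1], travel=[[-0.0114,0.2264,0],[-0.0114,0.2264,0],[-0.0114,0.2264,0],[-0.0114,0.2264,0],[-0.0114,0.2264,0]], turn=[[0,0,0],[0,0,0],[0,0,0],[0,0,0],[0,0,0]])

```text
t: 40.62
tcp_pos: [0.5001, 0.1733, 0.1639]
tool_rot: [1.0, 0.028, -0.001, 0.001]
force: [0.4, 0.2, -1.8]
finger_gap: 0.233
gripper_force: 59.0
```

Emit:
apply_moves(claw=[-1,-1,-1,-1,-1], travel=[[-0.0114,0.2264,0],[-0.0114,0.2264,0],[-0.0114,0.2264,0],[-0.0114,0.2264,0],[-0.0114,0.2264,0]], turn=[[0,0,0],[0,0,0],[0,0,0],[0,0,0],[0,0,0]])

```text
t: 41.03
tcp_pos: [0.5029, -0.0082, 0.1642]
tool_rot: [1.0, 0.027, 0.0, 0.001]
force: [0.5, 0.5, -0.3]
finger_gap: 0.232
gripper_force: 59.2
```

Emit:
apply_moves(claw=[-1,-1,-1,-1,-1], travel=[[-0.0114,0.2264,0],[-0.0114,0.2264,0],[-0.0114,0.2264,0],[-0.0114,0.2264,0],[-0.0114,0.2264,0]], turn=[[0,0,0],[0,0,0],[0,0,0],[0,0,0],[0,0,0]])

```text
t: 41.45
tcp_pos: [0.505, -0.1906, 0.1644]
tool_rot: [1.0, 0.027, 0.001, 0.002]
force: [0.1, -0.5, -0.1]
finger_gap: 0.232
gripper_force: 59.2
```

Emit:
apply_moves(claw=[-1,-1,-1,-1,-1], travel=[[0,0,0],[0,0,0],[0,0,0],[0,0,0],[0,0,0]], turn=[[0,0,0],[0,0,0],[0,0,0],[0,0,0],[0,0,0]])

```text
t: 41.87
tcp_pos: [0.5042, -0.1831, 0.1645]
tool_rot: [1.0, 0.03, -0.0, -0.0]
force: [0.6, 0.6, -1.0]
finger_gap: 0.233
gripper_force: 59.2
```

Emit:
apply_moves(claw=[-1,-1,-1,-1,-1], travel=[[0,0,0],[0,0,0],[0,0,0],[0,0,0],[0,0,0]], turn=[[0,0,0],[0,0,0],[0,0,0],[0,0,0],[0,0,0]])

```text
t: 42.28
tcp_pos: [0.5046, -0.1848, 0.1646]
tool_rot: [1.0, 0.029, 0.0, 0.0]
force: [-0.5, 0.5, -0.8]
finger_gap: 0.231
gripper_force: 59.2
```

```bash
python3 - <<'E'
from h import *
s=st();w=snap('wrist','w14.png');c=cloud(w)
z=s['tcp_pos'][2]-.005
r=disc(c,s['tcp_pos'][:2],z,.043);print(r)
off=r[2]/1000-s['tcp_pos'][:2];go([.5046-off[0],-.1851-off[1],.11])
E
```

```text
t 42.28 tcp [ 0.5046 -0.1848  0.1646] q [1.    0.029 0.    0.   ] F [-0.5  0.5 -0.8] gap 0.231 gf 59.2
(8185, array([ 0.5156, -0.1838]), array([ 503.3, -184.1]), 43.0)
travel [0.0016 0.0012 0.0683] turn [ 0. -0.  0.] curyaw -86.6 rows 2.0
```

Emit:
apply_moves(claw=[-1,-1,-1,-1,-1], travel=[[0.0013,0.001,0.03],[0.0013,0.001,0.055],[0.0013,0.001,0.062],[0.0013,0.001,0.062],[0.0013,0.001,0.062]], turn=[[0,0,0],[0,0,0],[0,0,0],[0,0,0],[0,0,0]])

```text
t: 42.75
tcp_pos: [0.5057, -0.1858, 0.1151]
tool_rot: [1.0, 0.029, -0.0, -0.0]
force: [0.0, 0.6, -1.1]
finger_gap: 0.233
gripper_force: 59.2
```

Emit:
apply_moves(claw=[-1,-1,-1,-1,-1], travel=[[0,0,0.004],[0,0,0.008],[0,0,0.012],[0,0,0.012],[0,0,0.012]], turn=[[0,0,0],[0,0,0],[0,0,0],[0,0,0],[0,0,0]])

```text
t: 43.17
tcp_pos: [0.5065, -0.1863, 0.1092]
tool_rot: [1.0, 0.029, 0.002, 0.001]
force: [-3.6, 1.1, 22.3]
finger_gap: 0.229
gripper_force: 61.5
```

Emit:
apply_moves(claw=[-1,-1,-1,-1,-1], travel=[[-0.002,0,0.001],[0,0.002,0.001],[0.002,0,0.001],[0,-0.002,0.001],[0,0,0.001]], turn=[[0,0,0],[0,0,0],[0,0,0],[0,0,0],[0,0,0]])

```text
t: 43.58
tcp_pos: [0.5066, -0.1864, 0.1092]
tool_rot: [1.0, 0.029, 0.002, 0.002]
force: [-4.8, 5.9, 26.8]
finger_gap: 0.235
gripper_force: 62.1
```

```bash
python3 - <<'E'
from h import *
s=st();print(s['ft_torque'])
E
```

```text
t 43.58 tcp [ 0.5066 -0.1864  0.1092] q [1.    0.029 0.002 0.002] F [-4.8  5.9 26.8] gap 0.235 gf 62.1
[ 0.99670327  0.73468741 -0.00559906]
```

```bash
python3 - <<'E'
from h import *
s=manip.sense();w=snap('wrist','w15.png');c=cloud(w)
r=disc(c,s['tcp_pos'][:2],s['tcp_pos'][2]-.005,.043,.004);print(r)
print(handle(c,w['pixels'],[.5046,-.1851],.075,.045))
E
```

```text
(9062, array([ 0.5182, -0.1849]), array([ 505.1, -185.5]), 43.3)
(2448, 'ang', np.float32(2.8), 'mean-ang', np.float64(2.5), 'rmax', np.float64(0.104), 'axis off mm', np.float64(0.4))
```

Emit:
apply_moves(claw=[-1,-1,-1,-1,-1], travel=[[0,0,-0.003],[-0.002,0,-0.003],[-0.002,0.002,-0.003],[-0.002,0.002,-0.003],[0,0.003,-0.003]], turn=[[0,0,0],[0,0,0],[0,0,0],[0,0,0],[0,0,0]])

```text
t: 44.05
tcp_pos: [0.5065, -0.1869, 0.1093]
tool_rot: [1.0, 0.029, 0.001, -0.001]
force: [-3.0, 5.5, 20.4]
finger_gap: 0.233
gripper_force: 61.2
```

Emit:
apply_moves(claw=[-1,-1,-1,-1,-1], travel=[[-0.002,-0.003,0],[-0.004,-0.003,0],[-0.004,-0.005,0],[-0.002,-0.006,0],[0,-0.006,0]], turn=[[0,0,0],[0,0,0],[0,0,0],[0,0,0],[0,0,0]])

```text
t: 44.47
tcp_pos: [0.5071, -0.1858, 0.1095]
tool_rot: [1.0, 0.03, 0.002, 0.003]
force: [-4.6, -5.1, 16.7]
finger_gap: 0.236
gripper_force: 60.8
```

Emit:
apply_moves(claw=[-1,-1,-1,-1,-1], travel=[[0.002,0.002,0],[0.002,0.004,0],[0,0.005,0],[-0.004,0.004,0],[-0.004,0.004,0]], turn=[[0,0,0],[0,0,0],[0,0,0],[0,0,0],[0,0,0]])

```text
t: 44.88
tcp_pos: [0.5051, -0.1871, 0.1093]
tool_rot: [1.0, 0.029, 0.004, 0.001]
force: [3.5, 4.1, 12.1]
finger_gap: 0.233
gripper_force: 60.3
```

Emit:
apply_moves(claw=[-1,-1,-1,-1,-1], travel=[[0,0,-0.03],[0,0,-0.07],[0,0,-0.075],[0,0,-0.075],[0,0,-0.075]], turn=[[0,0,0],[0,0,0],[0,0,0],[0,0,0],[0,0,0]])

```text
t: 45.3
tcp_pos: [0.5021, -0.1865, 0.1668]
tool_rot: [1.0, 0.029, -0.0, -0.0]
force: [-0.3, -0.5, -0.9]
finger_gap: 0.234
gripper_force: 59.1
```

Emit:
apply_moves(claw=[-1,-1,-1,-1,-1], travel=[[0.0113,-0.2272,0],[0.0113,-0.2272,0],[0.0113,-0.2272,0],[0.0113,-0.2272,0],[0.0113,-0.2272,0]], turn=[[0,0,0],[0,0,0],[0,0,0],[0,0,0],[0,0,0]])

```text
t: 45.72
tcp_pos: [0.4978, 0.0002, 0.165]
tool_rot: [1.0, 0.031, -0.003, -0.002]
force: [-0.2, 0.1, -0.9]
finger_gap: 0.229
gripper_force: 59.2
```

Emit:
apply_moves(claw=[-1,-1,-1,-1,-1], travel=[[0.0113,-0.2272,0],[0.0113,-0.2272,0],[0.0113,-0.2272,0],[0.0113,-0.2272,0],[0.0113,-0.2272,0]], turn=[[0,0,0],[0,0,0],[0,0,0],[0,0,0],[0,0,0]])

```text
t: 46.13
tcp_pos: [0.4973, 0.1818, 0.1652]
tool_rot: [1.0, 0.031, -0.002, -0.001]
force: [-0.2, 0.1, -0.5]
finger_gap: 0.234
gripper_force: 59.2
```

Emit:
apply_moves(claw=[-1,-1,-1,-1,-1], travel=[[0.0113,-0.2272,0],[0.0113,-0.2272,0],[0.0113,-0.2272,0],[0.0113,-0.2272,0],[0.0113,-0.2272,0]], turn=[[0,0,0],[0,0,0],[0,0,0],[0,0,0],[0,0,0]])

```text
t: 46.55
tcp_pos: [0.4963, 0.3641, 0.1649]
tool_rot: [1.0, 0.031, -0.001, -0.001]
force: [1.2, -0.5, -1.1]
finger_gap: 0.232
gripper_force: 59.3
```

Emit:
apply_moves(claw=[-1,-1,-1,-1,-1], travel=[[0,0,0],[0,0,0],[0,0,0],[0,0,0],[0,0,0]], turn=[[0,0,0],[0,0,0],[0,0,0],[0,0,0],[0,0,0]])

```text
t: 46.97
tcp_pos: [0.4978, 0.3576, 0.1667]
tool_rot: [1.0, 0.028, -0.001, 0.0]
force: [0.7, 0.1, -1.3]
finger_gap: 0.234
gripper_force: 59.3
```

```bash
python3 - <<'E'
from h import *
s=st();go([.5005,.359,.023]);survey('top','t16.png')
E
```

```text
t 46.97 tcp [0.4978 0.3576 0.1667] q [ 1.     0.028 -0.001  0.   ] F [ 0.7  0.1 -1.3] gap 0.234 gf 59.3
travel [ 0.0037 -0.0017  0.1796] turn [ 0.0002  0.0003 -0.    ] curyaw -86.8 rows 4.0
top pot [ 0.5049 -0.1852] 46 (122, 'ang', np.float32(2.6), 'mean-ang', np.float64(3.3), 'rmax', np.float64(0.101), 'axis off mm', np.float64(-0.9))
top milk [ 0.4939 -0.0239] 6 (98, 'ang', np.float32(-0.7), 'mean-ang', np.float64(-5.0), 'rmax', np.float64(0.113), 'axis off mm', np.float64(6.5))
top skil [0.4865 0.1329] 46 (95, 'ang', np.float32(0.3), 'mean-ang', np.float64(3.2), 'rmax', np.float64(0.104), 'axis off mm', np.float64(-4.0))
```

Emit:
apply_moves(claw=[-1,-1,-1,-1,-1], travel=[[0.003,-0.001,0.05],[0.003,-0.001,0.1],[0.003,-0.001,0.145],[0.003,-0.001,0.165],[0.003,-0.001,0.174]], turn=[[0,0,0],[0,0,0],[0,0,0],[0,0,0],[0,0,0]])

```text
t: 47.43
tcp_pos: [0.4982, 0.3582, 0.0245]
tool_rot: [1.0, 0.028, -0.003, 0.001]
force: [-0.8, -1.1, -1.0]
finger_gap: 0.236
gripper_force: 59.2
```

Emit:
apply_moves(claw=[-1,-1,-0.5,0,0], travel=[[0,0,0.004],[0,0,0.004],[0,0,0.004],[0,0,0.004],[0,0,0.004]], turn=[[0,0,0],[0,0,0],[0,0,0],[0,0,0],[0,0,0]])

```text
t: 47.85
tcp_pos: [0.5011, 0.3608, 0.0264]
tool_rot: [1.0, 0.029, 0.002, -0.001]
force: [0.1, 0.7, 0.5]
finger_gap: 0.497
gripper_force: 0.0
```

Emit:
apply_moves(claw=[0,0,0,0,0], travel=[[0,0,-0.05],[0,0,-0.1],[0,0,-0.16],[0,0,-0.16],[0,0,-0.16]], turn=[[0,0,0],[0,0,0],[0,0,0],[0,0,0],[0,0,0]])

```text
t: 48.27
tcp_pos: [0.5027, 0.3618, 0.1578]
tool_rot: [1.0, 0.029, 0.005, -0.002]
force: [-0.2, 0.9, -0.3]
finger_gap: 0.5
gripper_force: 0.0
```

Emit:
apply_moves(claw=[0,0,0,0,0], travel=[[-0.124,0.0034,0],[-0.124,0.0034,0],[-0.124,0.0034,0],[-0.124,0.0034,0],[-0.124,0.0034,0]], turn=[[0,0,0],[0,0,0],[0,0,0],[0,0,0],[0,0,0]])

```text
t: 48.68
tcp_pos: [0.4, 0.3516, 0.1521]
tool_rot: [1.0, 0.03, -0.0, 0.0]
force: [0.3, -0.1, 0.6]
finger_gap: 0.504
gripper_force: 0.0
```

Emit:
apply_moves(claw=[0,0,0,0,0], travel=[[0,0,0],[0,0,0],[0,0,0],[0,0,0],[0,0,0]], turn=[[0,0,0],[0,0,0],[0,0,0],[0,0,0],[0,0,0]])

```text
t: 49.1
tcp_pos: [0.4019, 0.3517, 0.1524]
tool_rot: [1.0, 0.029, 0.0, -0.0]
force: [-0.2, -0.1, -0.2]
finger_gap: 0.496
gripper_force: 0.0
```

```bash
python3 - <<'E'
from h import *
s=st();w=snap('wrist','w17.png');c=cloud(w)
r=disc(c,(.4015,.3505),.043,.011);print(r);r=r[2]/1000
go([r[0],r[1],.02]);print(disc(c,(.5005,.359),.015,.043))
snap('top','t17.png')
cv2.imwrite('pics/c17.png',cv2.resize(cv2.imread('pics/t17.png')[100:280,170:490],None,fx=2.4,fy=2.4,interpolation=cv2.INTER_CUBIC))
E
```

```text
t 49.1 tcp [0.4019 0.3517 0.1524] q [ 1.     0.029  0.    -0.   ] F [-0.2 -0.1 -0.2] gap 0.496 gf 0.0
(389, array([0.4034, 0.3517]), array([402.7, 351.7]), 10.9)
travel [1.300e-03 1.000e-04 1.656e-01] turn [-0. -0. -0.] curyaw -86.7 rows 4.0
(6655, array([0.5017, 0.3613]), array([499.8, 361.3]), 43.0)
```

View pics/c17.png

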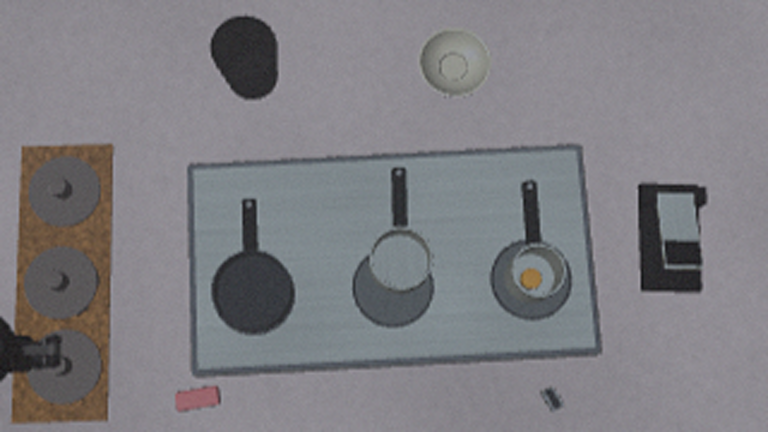

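The milk pan has been knocked about 3 cm inward (crop 400,260). I'll fix it after the lid. Now the third lid.

Emit:
apply_moves(claw=[0,0,0,0,0], travel=[[0.001,0,0.05],[0.001,0,0.1],[0.001,0,0.14],[0.001,0,0.16],[0.001,0,0.165]], turn=[[0,0,0],[0,0,0],[0,0,0],[0,0,0],[0,0,0]])

```text
t: 49.62
tcp_pos: [0.4002, 0.3506, 0.0174]
tool_rot: [1.0, 0.029, -0.003, 0.001]
force: [0.1, 0.7, 0.2]
finger_gap: 0.499
gripper_force: 0.0
```

Emit:
apply_moves(claw=[0,-1,-1,-1,-1], travel=[[0,0,0],[0,0,0],[0,0,0],[0,0,0],[0,0,0]], turn=[[0,0,0],[0,0,0],[0,0,0],[0,0,0],[0,0,0]], newtons=60)

```text
t: 50.03
tcp_pos: [0.403, 0.3524, 0.0222]
tool_rot: [1.0, 0.029, 0.002, -0.001]
force: [0.3, 0.0, 4.8]
finger_gap: 0.233
gripper_force: 59.1
```

Emit:
apply_moves(claw=[-1,-1,-1,-1,-1], travel=[[0,0,-0.05],[0,0,-0.1],[0,0,-0.18],[0,0,-0.18],[0,0,-0.18]], turn=[[0,0,0],[0,0,0],[0,0,0],[0,0,0],[0,0,0]])

```text
t: 50.45
tcp_pos: [0.4051, 0.3538, 0.1706]
tool_rot: [1.0, 0.029, 0.006, -0.003]
force: [0.9, 0.1, -1.3]
finger_gap: 0.23
gripper_force: 58.8
```

Emit:
apply_moves(claw=[-1,-1,-1,-1,-1], travel=[[0.0295,0.2258,0],[0.0295,0.2258,0],[0.0295,0.2258,0],[0.0295,0.2258,0],[0.0295,0.2258,0]], turn=[[0,0,0],[0,0,0],[0,0,0],[0,0,0],[0,0,0]])

```text
t: 50.87
tcp_pos: [0.4359, 0.1689, 0.1642]
tool_rot: [1.0, 0.028, -0.001, 0.001]
force: [0.6, -0.7, -1.3]
finger_gap: 0.233
gripper_force: 59.1
```

Emit:
apply_moves(claw=[-1,-1,-1,-1,-1], travel=[[0.0295,0.2258,0],[0.0295,0.2258,0],[0.0295,0.2258,0],[0.0295,0.2258,0],[0.0295,0.2258,0]], turn=[[0,0,0],[0,0,0],[0,0,0],[0,0,0],[0,0,0]])

```text
t: 51.28
tcp_pos: [0.4715, -0.0108, 0.1644]
tool_rot: [1.0, 0.027, 0.001, 0.001]
force: [0.2, 0.4, -0.1]
finger_gap: 0.231
gripper_force: 59.2
```

Emit:
apply_moves(claw=[-1,-1,-1,-1,-1], travel=[[0.0295,0.2258,0],[0.0295,0.2258,0],[0.0295,0.2258,0],[0.0295,0.2258,0],[0.0295,0.2258,0]], turn=[[0,0,0],[0,0,0],[0,0,0],[0,0,0],[0,0,0]])

```text
t: 51.7
tcp_pos: [0.5059, -0.191, 0.1645]
tool_rot: [1.0, 0.027, 0.002, 0.002]
force: [0.6, -0.4, -0.6]
finger_gap: 0.236
gripper_force: 59.2
```

Emit:
apply_moves(claw=[-1,-1,-1,-1,-1], travel=[[0,0,0],[0,0,0],[0,0,0],[0,0,0],[0,0,0]], turn=[[0,0,0],[0,0,0],[0,0,0],[0,0,0],[0,0,0]])

```text
t: 52.12
tcp_pos: [0.5037, -0.1832, 0.1645]
tool_rot: [1.0, 0.03, -0.001, -0.0]
force: [-0.4, 0.6, -1.1]
finger_gap: 0.235
gripper_force: 59.2
```

Emit:
apply_moves(claw=[-1,-1,-1,-1,-1], travel=[[0,0,0],[0,0,0],[0,0,0],[0,0,0],[0,0,0]], turn=[[0,0,0],[0,0,0],[0,0,0],[0,0,0],[0,0,0]])

```text
t: 52.53
tcp_pos: [0.5043, -0.185, 0.1647]
tool_rot: [1.0, 0.029, 0.0, 0.0]
force: [-0.1, 0.7, -0.8]
finger_gap: 0.23
gripper_force: 59.2
```

```bash
python3 - <<'E'
from h import *
s=st();w=snap('wrist','w18.png');c=cloud(w)
z=s['tcp_pos'][2]-.005
r=disc(c,s['tcp_pos'][:2],z,.043);print(r)
off=r[2]/1000-s['tcp_pos'][:2];go([.5048-off[0],-.1852-off[1],.11])
E
```

```text
t 52.53 tcp [ 0.5043 -0.185   0.1647] q [1.    0.029 0.    0.   ] F [-0.1  0.7 -0.8] gap 0.23 gf 59.2
(8777, array([ 0.5165, -0.1838]), array([ 504.1, -184.3]), 42.9)
travel [0.0008 0.0011 0.0683] turn [ 0. -0.  0.] curyaw -86.6 rows 2.0
```

Emit:
apply_moves(claw=[-1,-1,-1,-1,-1], travel=[[0.0006,0.0008,0.03],[0.0006,0.0008,0.055],[0.0006,0.0008,0.062],[0.0006,0.0008,0.062],[0.0006,0.0008,0.062]], turn=[[0,0,0],[0,0,0],[0,0,0],[0,0,0],[0,0,0]])

```text
t: 53.0
tcp_pos: [0.5049, -0.1858, 0.1151]
tool_rot: [1.0, 0.029, -0.0, -0.0]
force: [0.1, 0.0, -1.3]
finger_gap: 0.231
gripper_force: 59.2
```

Emit:
apply_moves(claw=[-1,-1,-1,-1,-1], travel=[[0,0,0.004],[0,0,0.007],[0,0,0.01],[0,0,0.01],[0,0,0.01]], turn=[[0,0,0],[0,0,0],[0,0,0],[0,0,0],[0,0,0]])

```text
t: 53.42
tcp_pos: [0.5049, -0.1857, 0.1072]
tool_rot: [1.0, 0.029, 0.0, 0.0]
force: [0.7, 0.5, -1.1]
finger_gap: 0.233
gripper_force: 59.2
```

```bash
python3 - <<'E'
from h import *
s=st();print(s['ft_torque']);go([.5,-.18,.1])
E
```

```text
t 53.42 tcp [ 0.5049 -0.1857  0.1072] q [1.    0.029 0.    0.   ] F [ 0.7  0.5 -1.1] gap 0.233 gf 59.2
[-0.04735661  0.04089494 -0.05210391]
travel [-0.0056 -0.0075  0.0089] turn [ 0.0001 -0.0001  0.    ] curyaw -86.6 rows 1.0
```

Emit:
apply_moves(claw=[-1,-1,-1,-1,-1], travel=[[0,0,0.003],[0,0,0.005],[0,0,0.007],[0,0,0.009],[0,0,0.009]], turn=[[0,0,0],[0,0,0],[0,0,0],[0,0,0],[0,0,0]])

```text
t: 53.83
tcp_pos: [0.5048, -0.1857, 0.1011]
tool_rot: [1.0, 0.029, 0.0, 0.0]
force: [-2.5, 0.3, 10.4]
finger_gap: 0.232
gripper_force: 60.4
```

```bash
python3 - <<'E'
from h import *
s=st();print(s['ft_torque'])
E
```

```text
t 53.83 tcp [ 0.5048 -0.1857  0.1011] q [1.    0.029 0.    0.   ] F [-2.5  0.3 10.4] gap 0.232 gf 60.4
[ 0.26507436  0.41363825 -0.03429446]
```

Emit:
apply_moves(claw=[-1,-0.5,0,0,0], travel=[[0,0,-0.0015],[0,0,-0.0015],[0,0,-0.0015],[0,0,-0.0015],[0,0,-0.0015]], turn=[[0,0,0],[0,0,0],[0,0,0],[0,0,0],[0,0,0]])

```text
t: 54.25
tcp_pos: [0.5048, -0.1857, 0.1008]
tool_rot: [1.0, 0.029, -0.0, -0.0]
force: [-0.2, 0.6, 0.3]
finger_gap: 0.499
gripper_force: 0.0
```

Emit:
apply_moves(claw=[0,0,0,0,0], travel=[[0,0,-0.04],[0,0,-0.09],[0,0,-0.14],[0,0,-0.17],[0,0,-0.17]], turn=[[0,0,0],[0,0,0],[0,0,0],[0,0,0],[0,0,0]])

```text
t: 54.67
tcp_pos: [0.5081, -0.1876, 0.2427]
tool_rot: [1.0, 0.029, 0.005, 0.003]
force: [0.5, -0.9, -0.1]
finger_gap: 0.5
gripper_force: 0.0
```

Emit:
apply_moves(claw=[0,0,0,0,0], travel=[[-0.08,-0.12,0],[-0.08,-0.12,0],[-0.08,-0.12,0],[-0.08,-0.12,0],[-0.08,-0.12,0]], turn=[[0,0,0],[0,0,0],[0,0,0],[0,0,0],[0,0,0]])

```text
t: 55.08
tcp_pos: [0.4337, -0.092, 0.2363]
tool_rot: [1.0, 0.03, -0.001, -0.0]
force: [-0.1, -1.0, -0.3]
finger_gap: 0.498
gripper_force: 0.0
```

Emit:
apply_moves(claw=[0,0,0,0,0], travel=[[0,0,0],[0,0,0],[0,0,0],[0,0,0],[0,0,0]], turn=[[0,0,0],[0,0,0],[0,0,0],[0,0,0],[0,0,0]])

```text
t: 55.5
tcp_pos: [0.4357, -0.0942, 0.2368]
tool_rot: [1.0, 0.029, -0.0, -0.0]
force: [-0.3, 0.0, 0.4]
finger_gap: 0.502
gripper_force: 0.0
```

```bash
python3 - <<'E'
from h import *
st();w=snap('wrist','w19.png');c=cloud(w)
q,m=rimc(c,np.array([.525,-.022]),.075,.036);print('milk',q,m,handle(c,w['pixels'],q,.073,.048))
print('lid',disc(c,(.5048,-.1852),.094,.043),'knob',disc(c,(.5048,-.1852),.122,.011))
p=c[(abs(c[...,2]-.094)<.006)&(np.hypot(c[...,0]-.505,c[...,1]+.185)<.043)&(np.hypot(c[...,0]-.505,c[...,1]+.185)>.02)];A=np.c_[p[:,:2]-[.505,-.185],np.ones(len(p))];print('plane',np.linalg.lstsq(A,p[:,2],rcond=None)[0])
print('pot handle',handle(c,w['pixels'],[.5048,-.1852],.075,.048))
E
```

```text
t 55.5 tcp [ 0.4357 -0.0942  0.2368] q [ 1.     0.029 -0.    -0.   ] F [-0.3  0.   0.4] gap 0.502 gf 0.0
milk [ 0.5212 -0.0345] 46 (792, 'ang', np.float32(-0.4), 'mean-ang', np.float64(0.2), 'rmax', np.float64(0.087), 'axis off mm', np.float64(-0.7))
lid (5521, array([ 0.5064, -0.1838]), array([ 504.4, -185. ]), 43.1) knob (481, array([ 0.5047, -0.1843]), array([ 504.5, -184.6]), 10.8)
plane [-0.00061406 -0.00098904  0.09427198]
pot handle (1068, 'ang', np.float32(3.1), 'mean-ang', np.float64(3.5), 'rmax', np.float64(0.103), 'axis off mm', np.float64(-0.4))
```

View pics/w19.png

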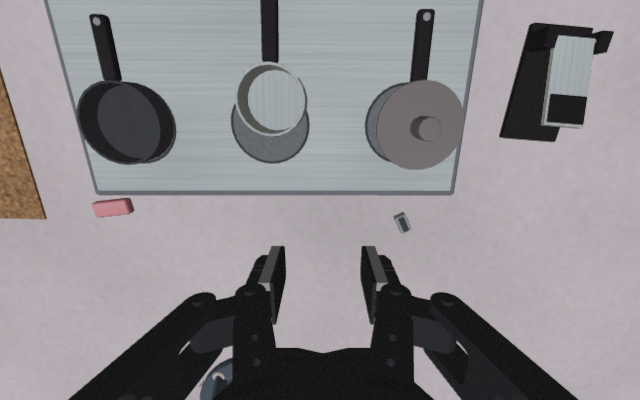

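Emit:
apply_moves(claw=[0,0,0,0,0], travel=[[0.2168,-0.0628,0.1085],[0.2168,-0.0628,0.1085],[0.2168,-0.0628,0.1085],[0.2168,-0.0628,0.1085],[0.2168,-0.0628,0.1085]], turn=[[0,0,0],[0,0,0],[0,0,0],[0,0,0],[0,0,0]])

```text
t: 55.97
tcp_pos: [0.6078, -0.0325, 0.1486]
tool_rot: [1.0, 0.029, 0.0, -0.0]
force: [1.6, -0.5, 0.8]
finger_gap: 0.5
gripper_force: 0.0
```

Emit:
apply_moves(claw=[0,0,0,0,0], travel=[[0,0,0],[0,0,0],[0,0,0],[0,0,0],[0,0,0]], turn=[[0,0,0],[0,0,0],[0,0,0],[0,0,0],[0,0,0]])

```text
t: 56.38
tcp_pos: [0.6047, -0.0339, 0.1512]
tool_rot: [1.0, 0.029, 0.0, 0.0]
force: [-0.8, 0.1, 0.3]
finger_gap: 0.499
gripper_force: 0.0
```

```bash
python3 - <<'E'
from h import *
st();w=snap('wrist');c=cloud(w)
go([.606,-.034,.052])
m=(abs(c[...,2]-.073)<.008)&(c[...,0]>.58)&(c[...,0]<.64)&(abs(c[...,1]+.033)<.03)&(w['pixels'].max(-1)<80);p=c[m];print(len(p),p.mean(0),p[:,:2].min(0),p[:,:2].max(0))
E
```

```text
t 56.38 tcp [ 0.6047 -0.0339  0.1512] q [1.    0.029 0.    0.   ] F [-0.8  0.1  0.3] gap 0.499 gf 0.0
travel [1.200e-03 1.000e-04 1.241e-01] turn [ 0.0001 -0.0003  0.    ] curyaw -86.7 rows 3.0
890 [ 0.60341389 -0.03325143  0.07284423] [ 0.58008496 -0.04116558] [ 0.62632675 -0.02539332]
```

Emit:
apply_moves(claw=[0,0,0,0,0], travel=[[0.001,0,0.05],[0.001,0,0.1],[0.001,0,0.124],[0.001,0,0.124],[0.001,0,0.124]], turn=[[0,0,0],[0,0,0],[0,0,0],[0,0,0],[0,0,0]])

```text
t: 56.85
tcp_pos: [0.6056, -0.0335, 0.0509]
tool_rot: [1.0, 0.029, -0.001, -0.0]
force: [0.2, -0.3, 0.6]
finger_gap: 0.501
gripper_force: 0.0
```

Emit:
apply_moves(claw=[-1,-1,-1,-1,-1], travel=[[0,0,0],[0,0,0],[0,0,0],[0,0,0],[0,0,0]], turn=[[0,0,0],[0,0,0],[0,0,0],[0,0,0],[0,0,0]], newtons=60)

```text
t: 57.27
tcp_pos: [0.6081, -0.0337, 0.0529]
tool_rot: [1.0, 0.029, 0.002, 0.001]
force: [1.9, -0.1, 5.4]
finger_gap: 0.171
gripper_force: 61.0
```

Emit:
apply_moves(claw=[-1,-1,-1,-1,-1], travel=[[-0.0063,-0.0035,0],[-0.0126,-0.007,0],[-0.019,-0.0105,0],[-0.0252,-0.014,0],[-0.0315,-0.0175,0]], turn=[[0,0,0],[0,0,0],[0,0,0],[0,0,0],[0,0,0]])

```text
t: 57.68
tcp_pos: [0.5846, -0.022, 0.0533]
tool_rot: [1.0, 0.029, 0.005, 0.002]
force: [4.3, -2.3, 6.1]
finger_gap: 0.174
gripper_force: 61.2
```

Emit:
apply_moves(claw=[-1,-1,-1,-1,-1], travel=[[0,0,0],[0,0,0],[0,0,0],[0,0,0],[0,0,0]], turn=[[0,0,0],[0,0,0],[0,0,0],[0,0,0],[0,0,0]])

```text
t: 58.1
tcp_pos: [0.5831, -0.0213, 0.0528]
tool_rot: [1.0, 0.029, 0.003, 0.001]
force: [3.2, -0.5, 6.5]
finger_gap: 0.169
gripper_force: 61.2
```

Emit:
apply_moves(claw=[-0.2,0,0,0,0], travel=[[0,0,0],[0,0,0],[0,0,0],[0,0,0],[0,0,0]], turn=[[0,0,0],[0,0,0],[0,0,0],[0,0,0],[0,0,0]])

```text
t: 58.52
tcp_pos: [0.5798, -0.0206, 0.0506]
tool_rot: [1.0, 0.029, -0.001, -0.0]
force: [-0.5, 1.5, -0.6]
finger_gap: 0.495
gripper_force: 0.0
```

Emit:
apply_moves(claw=[0,0,0,0,0], travel=[[0,0,-0.05],[0,0,-0.1],[0,0,-0.2],[0,0,-0.24],[0,0,-0.24]], turn=[[0,0,0],[0,0,0],[0,0,0],[0,0,0],[0,0,0]])

```text
t: 58.93
tcp_pos: [0.5812, -0.0209, 0.2467]
tool_rot: [1.0, 0.029, 0.002, 0.0]
force: [-0.5, 0.2, -0.4]
finger_gap: 0.499
gripper_force: 0.0
```

```bash
python3 - <<'E'
from h import *
st();go([.5,-.36,.245])
c=np.load('top.npy');im=cv2.imread('pics/top0.png')
X,Y,Z=c[...,0],c[...,1],c[...,2]
m=np.zeros(Z.shape,bool);m[170:230,430:470]=1
m&=(Z>.03)&(Z<.07);dark=im.max(-1)<60
p=c[m&dark&(Z>.045)];print('pad',len(p),np.median(p,0),p.min(0),p.max(0))
p=c[m&~dark];print('plate',len(p),np.median(p,0),p.min(0),p.max(0))
E
```

```text
t 58.93 tcp [ 0.5812 -0.0209  0.2467] q [1.    0.029 0.002 0.   ] F [-0.5  0.2 -0.4] gap 0.499 gf 0.0
travel [-0.1262  0.4172  0.0021] turn [ 0.0004 -0.0013  0.    ] curyaw -86.6 rows 9.0
pad 134 [ 0.53078119 -0.35501312  0.053707  ] [ 0.51144502 -0.37572726  0.04513905] [ 0.54351633 -0.33465456  0.0609345 ]
plate 391 [ 0.56916745 -0.35627199  0.04126597] [ 0.51117745 -0.39180534  0.0303189 ] [ 0.60356849 -0.33345405  0.06118447]
```

Emit:
apply_moves(claw=[0,0,0,0,0], travel=[[-0.043,0.2072,0],[-0.043,0.2072,0],[-0.043,0.2072,0],[-0.043,0.2072,0],[-0.043,0.2072,0]], turn=[[0,0,0],[0,0,0],[0,0,0],[0,0,0],[0,0,0]])

```text
t: 59.35
tcp_pos: [0.555, -0.1954, 0.243]
tool_rot: [1.0, 0.026, 0.0, 0.002]
force: [1.0, -0.4, 0.2]
finger_gap: 0.5
gripper_force: 0.0
```

Emit:
apply_moves(claw=[-1,-1,-1,-1,-1], travel=[[-0.043,0.2072,0],[-0.043,0.2072,0],[-0.043,0.2072,0],[-0.043,0.2072,0],[-0.043,0.2072,0]], turn=[[0,0,0],[0,0,0],[0,0,0],[0,0,0],[0,0,0]])

```text
t: 59.77
tcp_pos: [0.5299, -0.3634, 0.2426]
tool_rot: [1.0, 0.026, 0.0, 0.003]
force: [-0.5, 0.6, 0.8]
finger_gap: 0.001
gripper_force: 0.0
```

Emit:
apply_moves(claw=[-1,-1,-1,-1,-1], travel=[[0,0,0],[0,0,0],[0,0,0],[0,0,0],[0,0,0]], turn=[[0,0,0],[0,0,0],[0,0,0],[0,0,0],[0,0,0]])

```text
t: 60.18
tcp_pos: [0.5314, -0.354, 0.2431]
tool_rot: [1.0, 0.03, -0.0, -0.0]
force: [0.2, -1.0, 0.9]
finger_gap: 0.002
gripper_force: 0.0
```

```bash
python3 - <<'E'
from h import *
st();survey('top','t20.png')
w=snap('wrist','w20.png');c=cloud(w);d=w['pixels'].max(-1)<70
m=d&(abs(c[...,0]-.53)<.04)&(abs(c[...,1]+.356)<.03)&(c[...,2]>.045)&(c[...,2]<.065);p=c[m];print('pad',len(p),np.median(p,0),p.min(0),p.max(0))
go([*np.median(p,0)[:2],.07])
cv2.imwrite('pics/c20.png',np.hstack([cv2.resize(cv2.imread('pics/t20.png')[100:300,170:490],(400,250)),cv2.resize(cv2.imread('pics/w20.png'),(400,250))]))
E
```

```text
t 60.18 tcp [ 0.5314 -0.354   0.2431] q [ 1.    0.03 -0.   -0.  ] F [ 0.2 -1.   0.9] gap 0.002 gf 0.0
top pot [ 0.505 -0.184] 0 (29, 'ang', np.float32(33.8), 'mean-ang', np.float64(1.6), 'rmax', np.float64(0.102), 'axis off mm', np.float64(48.7))
top milk [ 0.4946 -0.0254] 24 (105, 'ang', np.float32(3.2), 'mean-ang', np.float64(3.8), 'rmax', np.float64(0.104), 'axis off mm', np.float64(-0.7))
top skil [0.4865 0.1329] 45 (87, 'ang', np.float32(6.5), 'mean-ang', np.float64(3.1), 'rmax', np.float64(0.102), 'axis off mm', np.float64(4.5))
pad 770 [ 0.53129039 -0.35708334  0.05366779] [ 0.51686406 -0.37664368  0.04848061] [ 0.54534768 -0.33740215  0.05898143]
travel [-0.0004  0.0032  0.2165] turn [-0. -0. -0.] curyaw -86.6 rows 5.0
```

View pics/c20.png

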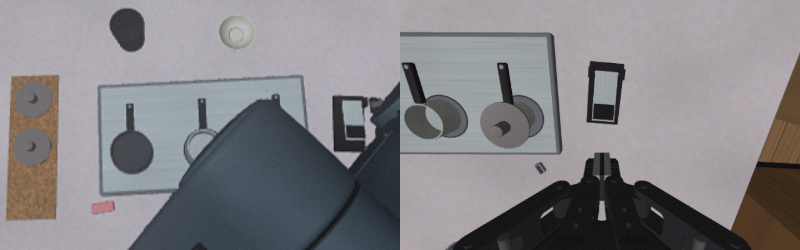

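Emit:
apply_moves(claw=[-1,-1,-1,-1,-1], travel=[[0,0.003,0.05],[0,0.003,0.1],[0,0.003,0.15],[0,0.003,0.19],[0,0.003,0.21]], turn=[[0,0,0],[0,0,0],[0,0,0],[0,0,0],[0,0,0]])

```text
t: 60.7
tcp_pos: [0.5292, -0.3556, 0.0706]
tool_rot: [1.0, 0.03, -0.003, -0.003]
force: [0.5, 0.5, -0.7]
finger_gap: 0.002
gripper_force: 0.0
```

Emit:
apply_moves(claw=[-1,-1,-1,-1,-1], travel=[[0,0,0.004],[0,0,0.008],[0,0,0.014],[0,0,0.02],[0,0,0.024]], turn=[[0,0,0],[0,0,0],[0,0,0],[0,0,0],[0,0,0]])

```text
t: 61.12
tcp_pos: [0.532, -0.3587, 0.0569]
tool_rot: [1.0, 0.029, 0.001, 0.001]
force: [-0.5, 0.1, -0.5]
finger_gap: -0.001
gripper_force: 0.0
```

Emit:
apply_moves(claw=[-1,-1,-1,-1,-1], travel=[[0,0,0.004],[0,0,0.007],[0,0,0.01],[0,0,0.013],[0,0,0.015]], turn=[[0,0,0],[0,0,0],[0,0,0],[0,0,0],[0,0,0]])

```text
t: 61.53
tcp_pos: [0.5307, -0.3585, 0.0443]
tool_rot: [1.0, 0.029, -0.0, 0.0]
force: [-3.2, -0.5, 6.1]
finger_gap: 0.001
gripper_force: 2.8
```

```bash
python3 - <<'E'
from h import *
st()
E
```

```text
t 61.53 tcp [ 0.5307 -0.3585  0.0443] q [ 1.     0.029 -0.     0.   ] F [-3.2 -0.5  6.1] gap 0.001 gf 2.8
```

Emit:
apply_moves(claw=[-1,-1,-1,-1,-1], travel=[[0,0,0.003],[0,0,0.005],[0,0,0.007],[0,0,0.0085],[0,0,0.01]], turn=[[0,0,0],[0,0,0],[0,0,0],[0,0,0],[0,0,0]])

```text
t: 61.95
tcp_pos: [0.5302, -0.3585, 0.0382]
tool_rot: [1.0, 0.03, -0.001, 0.0]
force: [-8.2, 1.5, 23.0]
finger_gap: -0.003
gripper_force: 11.3
```

Emit:
apply_moves(claw=[-1,-1,-1,-1,-1], travel=[[0,0,0],[0,0,0],[0,0,0],[0,0,0],[0,0,0]], turn=[[0,0,0],[0,0,0],[0,0,0],[0,0,0],[0,0,0]])

```text
t: 62.37
tcp_pos: [0.5302, -0.3585, 0.0384]
tool_rot: [1.0, 0.03, -0.001, 0.0]
force: [-7.0, 0.5, 16.6]
finger_gap: 0.001
gripper_force: 8.3
```

```bash
python3 - <<'E'
from h import *
st()
E
```

```text
t 62.37 tcp [ 0.5302 -0.3585  0.0384] q [ 1.     0.03  -0.001  0.   ] F [-7.   0.5 16.6] gap 0.001 gf 8.3
```

Emit:
apply_moves(claw=[-1,-1,-1,-1,-1], travel=[[0,0,0.001],[0,0,0.001],[0,0,0.001],[0,0,0.001],[0,0,0.001]], turn=[[0,0,0],[0,0,0],[0,0,0],[0,0,0],[0,0,0]])

```text
t: 62.78
tcp_pos: [0.5302, -0.3585, 0.0383]
tool_rot: [1.0, 0.03, -0.001, 0.0]
force: [-7.4, 1.5, 20.3]
finger_gap: -0.0
gripper_force: 10.0
```

Emit:
apply_moves(claw=[-1,-1,-1,-1,-1], travel=[[0,0,0],[0,0,0],[0,0,0],[0,0,0],[0,0,0]], turn=[[0,0,0],[0,0,0],[0,0,0],[0,0,0],[0,0,0]])

```text
t: 63.2
tcp_pos: [0.5302, -0.3585, 0.0383]
tool_rot: [1.0, 0.03, -0.001, 0.0]
force: [-7.2, 2.8, 21.1]
finger_gap: 0.003
gripper_force: 10.0
```

Emit:
apply_moves(claw=[-1,-1,-1,-1,-1], travel=[[0,0,-0.008],[0,0,-0.016],[0,0,-0.03],[0,0,-0.05],[0,0,-0.09]], turn=[[0,0,0],[0,0,0],[0,0,0],[0,0,0],[0,0,0]])

```text
t: 63.62
tcp_pos: [0.5292, -0.3561, 0.1043]
tool_rot: [1.0, 0.029, -0.003, -0.003]
force: [0.4, -0.3, 0.7]
finger_gap: 0.002
gripper_force: 0.0
```

Emit:
apply_moves(claw=[-1,-1,-1,-1,-1], travel=[[0,0.1,-0.15],[0,0.15,-0.18],[0,0.18,-0.18],[0,0.18,-0.18],[0,0.18,-0.18]], turn=[[0,0,0],[0,0,0],[0,0,0],[0,0,0],[0,0,0]])

```text
t: 64.03
tcp_pos: [0.5397, -0.5033, 0.2532]
tool_rot: [1.0, 0.029, 0.0, 0.001]
force: [0.5, -0.2, -0.3]
finger_gap: 0.002
gripper_force: 0.0
```

Emit:
apply_moves(claw=[-1,-1,-1,-1,-1], travel=[[-0.25,0,0],[-0.25,0,0],[-0.25,0,0],[-0.25,0,0],[-0.25,0,0]], turn=[[0,0,0],[0,0,0],[0,0,0],[0,0,0],[0,0,0]])

```text
t: 64.45
tcp_pos: [0.3371, -0.513, 0.2507]
tool_rot: [1.0, 0.029, -0.001, -0.001]
force: [-0.2, -0.3, -0.5]
finger_gap: 0.002
gripper_force: 0.0
```

Emit:
apply_moves(claw=[-1,-1,-1,-1,-1], travel=[[0,0,0],[0,0,0],[0,0,0],[0,0,0],[0,0,0]], turn=[[0,0,0],[0,0,0],[0,0,0],[0,0,0],[0,0,0]])

```text
t: 64.87
tcp_pos: [0.3414, -0.5133, 0.2508]
tool_rot: [1.0, 0.03, 0.0, 0.0]
force: [0.3, 0.3, 0.1]
finger_gap: 0.001
gripper_force: 0.0
```

```bash
python3 - <<'E'
from h import *
st();t=snap('top','t21.png');c=cloud(t)
for k,(ct,zr,R,zh) in OBJ.items():
    q=np.array(ct) if k=='pot' else rimc(c,np.array(ct),zr,R)[0];print(k,q,handle(c,t['pixels'],q,zh,.048))
print(disc(c,(.505,-.185),.094,.043,.005))
cc=c[200:215,445:462];print('pad z',np.percentile(cc[...,2],95))
cv2.imwrite('pics/c21.png',cv2.resize(cv2.imread('pics/t21.png')[100:280,170:490],None,fx=2.4,fy=2.4,interpolation=cv2.INTER_CUBIC))
E
```

```text
t 64.87 tcp [ 0.3414 -0.5133  0.2508] q [1.   0.03 0.   0.  ] F [0.3 0.3 0.1] gap 0.001 gf 0.0
pot [ 0.505 -0.184] (108, 'ang', np.float32(5.7), 'mean-ang', np.float64(2.3), 'rmax', np.float64(0.101), 'axis off mm', np.float64(4.4))
milk [ 0.4956 -0.0244] (108, 'ang', np.float32(2.3), 'mean-ang', np.float64(2.8), 'rmax', np.float64(0.102), 'axis off mm', np.float64(-0.6))
skil [0.4865 0.1329] (111, 'ang', np.float32(-2.3), 'mean-ang', np.float64(3.2), 'rmax', np.float64(0.103), 'axis off mm', np.float64(-7.2))
(747, array([ 0.5034, -0.1848]), array([ 504.2, -185. ]), 43.0)
pad z 0.05830230391946964
```

View pics/c21.png

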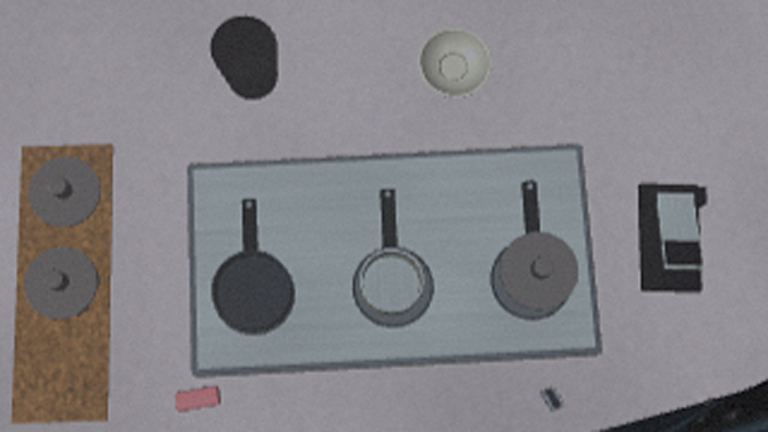

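The final view shows all three handles pointing straight back (crop 250,225; 388,215; 530,205), the lid seated (540,275), the treadle up again and the bystanders unmoved. Handing in.

```bash
python3 -c "from station import manip;print(manip.sign_off())"
```

```text
the job is handed in; nothing more can be done
None
```

The job is handed in (verdict not shown): the only tablet is in the pot, the third lid tried is fully seated, and all handles point straight back on their rings after I put the knocked milk pan back. The treadle was then held on its stop about 1 s and came up again; the clock read 65 s.

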